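# Load a parts pot into the pop-out tray of a counting unit

## Robot

A 6-joint arm with a two-finger parallel gripper is mounted at the origin on a cart in front of the work surface, level with it; the furniture and walls round the work are solid. World frame = base frame: x ahead of the robot, y to its left, z up, the work surface at z = 0. Lengths are in m, angles in rad, forces in N, time in s.
With the tool pointing down it reaches from about 0.25 to 0.725 m from the base axis. Payload 9.7 kg.
Tool frame: the origin (TCP) lies on the centre line of the jaws, within the pads' length; the fingertips stand ahead of it and the grasp point (between the pads) lies 3 mm ahead of it (r.nose_length is the z of the fingertips in the tool frame, in m); z points along the fingers, y is the direction in which the jaws open and shut (so a half turn about z gives the same grasp; the last joint's range is limited). The gripper opens to 85 mm and grips with 20 to 120 N. Pads are 22 mm wide; open, the fingers measure 114 mm over their backs; the gripper's body (76 mm by 85 mm) begins 54 mm behind the grasp point. The pads swing forward as they close: fully open they stand 13 mm farther back than shut.
Start: joints at [0, 0.087, 0.176, 1.66, 0, 1.571], TCP at [0.55, -0, 0.253] pointing down, gripper open.
Joint ranges: [-3.13, 3.13], [-0.85, 1.81], [-1.15, 1.24], [-2.2, 2.28], [-1.44, 1.52], [-3.14, 3.14]. Speed limits (rad/s): [2.22, 2.22, 2.57, 3.14, 3.14, 3.14].

## Interface

Orientations are given as a rotation vector (axis times angle).
In Python, from station import r gives the robot as it stands. The module is installed in compiled form; this text tells all that it offers.
- The arm moves only by the tool move_arm, never from a script. Its argument "steps" is a list of rows, each an object with "jaw": the closure, from -1 (fully open) to 1 (shut), so that 0 is half open; "offset": the shift along the tool's x, y, z in m, a list of three; "roll": the turn about the tool's z in rad. A call has exactly 8 rows; each row shifts and turns the commanded pose from where the row before left it, along the tool's axes as they then stand; what a row does not reach is not made up. A row lasts 1/10 s, in which the tool goes at most 50 mm and 8.59 degrees, less where a joint would pass 70% of its speed; a pose out of reach is approached as far as the arm can. A call is refused whole if a number of a shift passes 0.05 or a number of a turn 0.15, either way. A call with a gripper value outside its range is refused whole. The fingers move at their own pace and stop on an object; "newtons" is the grip in N (left out, the last holds). Time passes only in rows, so rows that do not move let the fingers close, or fill a call up. It gives the time, the measured TCP pose, the force and the opening at its end, in the units of the state.
- r.sense(): the state, without advancing time (a new reading comes with each control period).
- r.get_image(name): name is "scene" or "side" or "wrist"; returns the picture (384x512x3 uint8, red, green, blue); there is no depth.
- r.camera_info(name): a dict with "camera_matrix" (3x3 intrinsics, pixels), "k1" (the pictures are not rectified: a ray, as slopes to the right and down, at radius r is drawn at 1 + k1 r^2 times it, then the intrinsics apply), "rvec" (rotation vector, rad) and "tvec" (3), from world to camera coordinates, as OpenCV has them. Camera axes: x right, y down, z forward; pixel columns grow to the right and rows downward; lengths in m; the calibration is good to about 2 mm. A picture is of the moment at which its call begins: read the wrist's pose just before it. camera_info takes no time and is no camera call; for the wrist camera it gives the pose at the moment of the call.
- r.hand_in(): hands the job in, once; it reports no verdict.
The state is a dict: "t": time; "joint_pos": joint angles; "qvel": joint speeds; "tau": joint torques, N m; "position": TCP position; "orientation": TCP orientation; "wrist_force": force on the tool from outside, world axes, zero at the start; "wrist_torque": the same for the moment, N m; "width": finger opening in m.
Only numpy, scipy, OpenCV 4.12 (cv2) and the standard library are available. Lean on these libraries where they do the work, as an engineer would, in place of code of your own. Each camera call takes 0.05 s, during which the arm holds its last target. There are 200 camera calls.

## Task

Press the orange key on the white counting unit so that its latched tray pops out, set the brass-coloured parts pot with the black lid upright in the tray's round well, and then push the tray home until it clicks and stays shut. Be gentle: press and push with no more than about 15 N, set the pot down lightly, and leave the two cream-white pots and the black loupe where they stand.

Things in the scene. Friction and masses are not known exactly. Their poses are not given: they have to be found in the camera images.
- unit: White box, dark display on top, 115 x 130 x 62 mm (x, y, z), fixed to the worktop. Origin: centre of its underside; x runs from its front to its back, y to the left seen from the front, z up. The tray comes out of its front, towards -x; an orange key stands on its top near the right front.
- tray: Grey front panel 88 mm wide, 36 high, 8 thick, with a black deck behind; slides along the unit's x. Origin: centre of the panel's front face, 25 mm above the worktop (panel 7 to 43 mm); axes as the unit's. In the unit's frame y = +14 mm; x = -82 mm when shut and latched (16 mm gap behind the panel), -149.5 mm when out. A spring (3 N shut, 1.3 N out) throws it out and keeps it there.
- tray_push (a point): Where to push: centre of the panel's front face. To click, the tray must go past its shut place by 1 to 13 mm, different each time and not to be seen; the push rises to 5 to 8 N and drops at the click. 1.5 mm deeper a hard rubber buffer adds some 12 N per mm: feel for it and stop. Let go, a clicked tray comes back to its shut place, any other comes out. Over 20 N on it is rough.
- tray_well (a point): Centre of the floor of the tray's round well: 45.5 mm in diameter, 8 mm deep, 2 mm chamfer at its mouth; floor 15 mm, deck 23 mm above the worktop. 53.5 mm behind the panel's front face, moving with the tray: inside the unit when shut; when out, 38.5 mm from the unit's front, 45.5 mm from the panel's inner face. Axes as the unit's.
- key: Orange round release key, 24 mm in diameter, 12 mm above the unit's top. Origin: centre of the key's top, 74 mm above the worktop when up, at x = -20, y = -44 mm in the unit's frame. Sprung: goes down 10 mm to a hard stop, 2 N at the start, 9 N at the bottom; some 4.5 to 5 mm down (5 to 5.7 N) it frees the tray. More than 20 N on it counts as rough.
- parts_pot_1: The pot to load: brass-coloured round screw-top pot with a black lid, 42 mm in diameter, 20 mm high, about 30 g. Origin: centre of its underside, z up. In the well it stands 12 mm above the deck.
- parts_pot_0: Cream-white pot, 42 mm in diameter, 20 mm high, stands near the brass-coloured one; to be left alone. Origin: centre of its underside.
- parts_pot_2: A second cream-white pot, 42 mm in diameter, 20 mm high; to be left alone. Origin: centre of its underside.
- loupe: Black eye loupe, 36 mm in diameter, 30 mm high, standing left of the unit; to be left alone. Origin: centre of its underside.
There are look-alikes about, which are no part of the job. What is shaped like the parts_pot_1 but purple or turquoise is not meant.

How it is judged:
By the outcome, as a careful person would: the job done as asked, in the order asked, and still so for the second after the job is handed in, with the robot touching nothing.
It also fails if it takes over 69 s, if anything falls off the work surface, if the arm or the gripper's body presses on something with over 40 N, if the wrist force passes 120 N, or if a joint passes its speed limit or range.

## Working session

There is one attempt and no reset: what is moved stays moved. The work goes in short steps, Python scripts to look and compute and a tool call to move; the robot and the scene stay as the last step left them, time stands still between calls to the robot, and variables do not carry over. Pictures are saved under pics/ and viewed, about 8 in all and at most 12, crops included, and the job is handed in when it is done.

Besides the shell and the picture viewer there is one more tool, called after "Emit:" as name([rows], argument=value, ...), one row to a line, values as JSON. move_arm: Moves the arm, as the interface text tells. Its arguments: {"type":"object","properties":{"steps":{"type":"array"},"newtons":{"type":"number"}},"required":["steps"]}

```bash
mkdir -p pics; cat > h.py <<'E'
import numpy as np, cv2
from station import r
def snap(n,f):
    im=r.get_image(n); cv2.imwrite('pics/'+f,im[:,:,::-1]); return im
def cam(n):
    c=r.camera_info(n); return np.array(c["camera_matrix"],float),float(c["k1"]),cv2.Rodrigues(np.array(c["rvec"],float))[0],np.array(c["tvec"],float).ravel()
def ray(C,u,v):
    K,k,R,t=C
    d=np.linalg.solve(K,[u,v,1])[:2]; s=d.copy()
    for _ in range(30): s=d/(1+k*(s@s))
    return -R.T@t, R.T@np.r_[s,1]
def at(C,u,v,z):
    o,d=ray(C,u,v); return o+d*(z-o[2])/d[2]
def proj(C,P):
    K,k,R,t=C
    p=R@np.asarray(P,float)+t; s=p[:2]/p[2]; s=s*(1+k*(s@s)); return (K@np.r_[s,1])[:2]
E
python3 - <<'E'
from h import *
a=snap('scene','a.png');b=snap('side','b.png');c=snap('wrist','c.png')
for n in ('scene','side','wrist'):
    C=cam(n);print(n,C[0][0,0],C[1],-C[2].T@C[3],C[2][2])
s=r.sense();print(s,r.nose_length)
E
```

```text
scene 402.1658870654328 0.04939263418426111 [-0.11414741 -0.59626292  0.43237993] [ 0.78838069  0.4631714  -0.40488039]
side 416.38956629588824 -0.0899438939252244 [-1.58127356e-04 -4.46007633e-01  8.93683744e-01] [ 0.54419321  0.23800981 -0.80449057]
wrist 304.3617674862887 -0.0565560139508903 [0.54942037 0.08084979 0.3732134 ] [ 7.30780766e-04 -3.10031410e-01 -9.50726033e-01]
{'t': 0.15, 'joint_pos': array([-2.56100124e-05,  8.73280585e-02,  1.75300462e-01,  1.65984690e+00,
        1.51105266e-05,  1.57081589e+00]), 'qvel': array([ 2.12369654e-03, -4.68950157e-04,  2.77720366e-03, -4.80801254e-04,
       -6.49911390e-05,  4.65487890e-04]), 'tau': array([-3.04631758e-03, -5.20762289e+01,  4.65044117e+01,  1.38444663e-02,
       -2.16874664e-04, -1.82086734e-05]), 'position': array([ 5.49822817e-01, -1.01069007e-05,  2.52741009e-01]), 'orientation': array([-2.22094484e+00, -2.22084450e+00,  1.18047269e-03]), 'wrist_force': array([ 0.39519412, -0.81670704,  0.1064004 ]), 'wrist_torque': array([0.01863491, 0.00586241, 0.02975618]), 'width': 0.08540675068305252} 0.022
```

View pics/a.png

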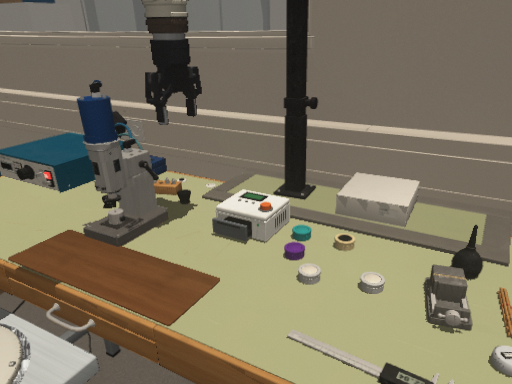

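View pics/c.png

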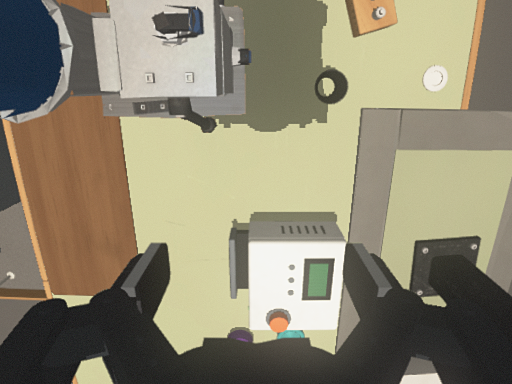

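The wrist view shows the unit at about (295,275), its grey panel at (240,260) facing the robot, the key at (279,325) and the loupe at (331,87). In the scene view the pots are: purple (294,251), turquoise (302,232), gold/brass with a black lid? (345,241), cream (309,273) and cream (372,282).

```bash
python3 - <<'E'
from h import *
a=cv2.imread('pics/a.png')[170:310,190:400]; b=cv2.imread('pics/b.png')
a=cv2.resize(a,None,fx=3.8,fy=3.8,interpolation=cv2.INTER_CUBIC)
cv2.imwrite('pics/a2.png',a[:600,:800])
cv2.imwrite('pics/b2.png',cv2.resize(b,None,fx=1.5,fy=1.5,interpolation=cv2.INTER_CUBIC))
E
```

```text
(no output)
```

View pics/a2.png

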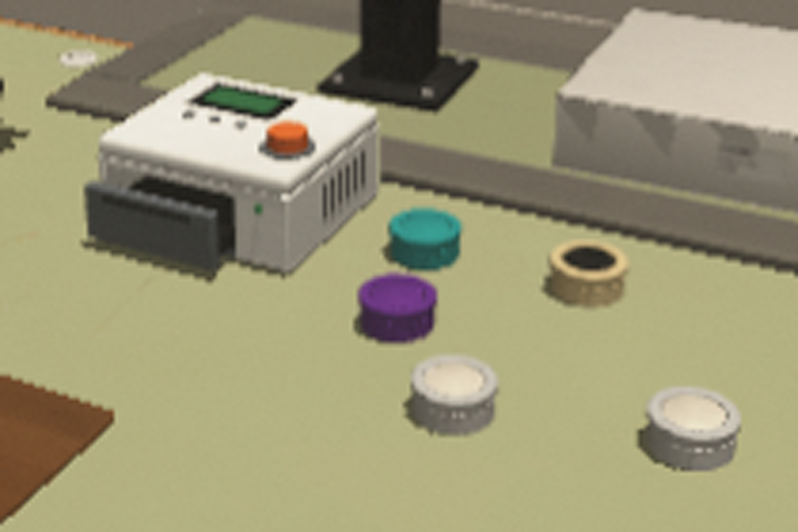

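View pics/b2.png

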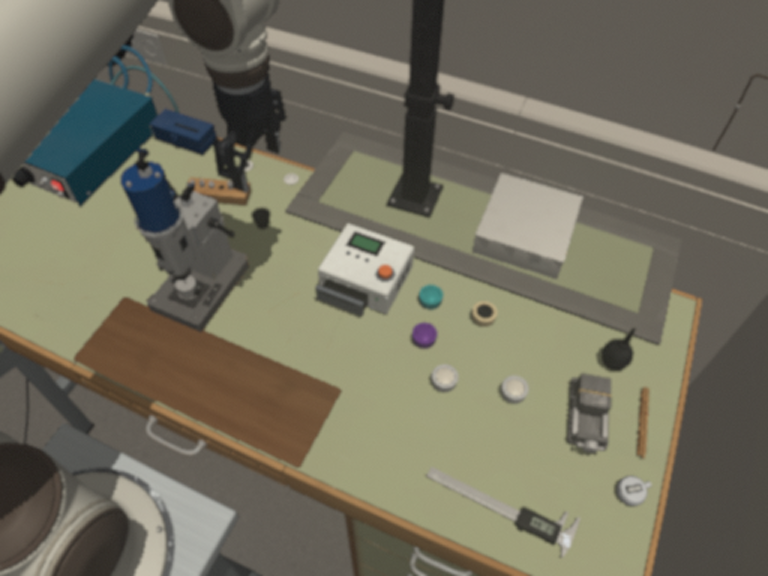

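```bash
python3 - <<'E'
from h import *
S=cam('scene');D=cam('side');W=cam('wrist')
f=lambda u,v:(190+u/3.8,170+v/3.8); g=lambda u,v:(u/1.5,v/1.5)
print('pot',at(S,*f(588,260),.02),at(D,*g(485,312),.02))
print('key',at(S,*f(288,132),.074),at(D,*g(386,270),.074),at(W,279,324,.074))
print('cream', at(D,*g(445,375),.02),at(D,*g(515,388),.02),'turq',at(D,*g(431,294),.02),'purp',at(D,*g(425,334),.02),'loupe',at(D,*g(262,214),.03))
print('unit top corners W',[at(W,u,v,.062)[:2].round(4) for u,v in((249,240),(341,239),(249,329))])
print('panel W',[at(W,u,v,.043)[:2].round(4) for u,v in((231,231),(231,297))])
c=cv2.imread('pics/c.png')[200:350,210:370]
cv2.imwrite('pics/c2.png',cv2.resize(c,None,fx=4,fy=4,interpolation=cv2.INTER_CUBIC))
E
```

```text
pot [ 0.6044053  -0.37193866  0.02      ] [ 0.60160526 -0.37097956  0.02      ]
key [ 0.57479486 -0.20175774  0.074     ] [ 0.5749415  -0.19951667  0.074     ] [ 0.57774464 -0.19498853  0.074     ]
cream [ 0.46266611 -0.3522583   0.02      ] [ 0.48652828 -0.45994162  0.02      ] turq [ 0.59797478 -0.27446284  0.02      ] purp [ 0.51938989 -0.29527412  0.02      ] loupe [0.62887921 0.07808048 0.03      ]
unit top corners W [array([ 0.5415, -0.0852]), array([ 0.6471, -0.0843]), array([ 0.5404, -0.2141])]
panel W [array([ 0.5195, -0.0832]), array([ 0.5168, -0.1789])]
```

View pics/c2.png

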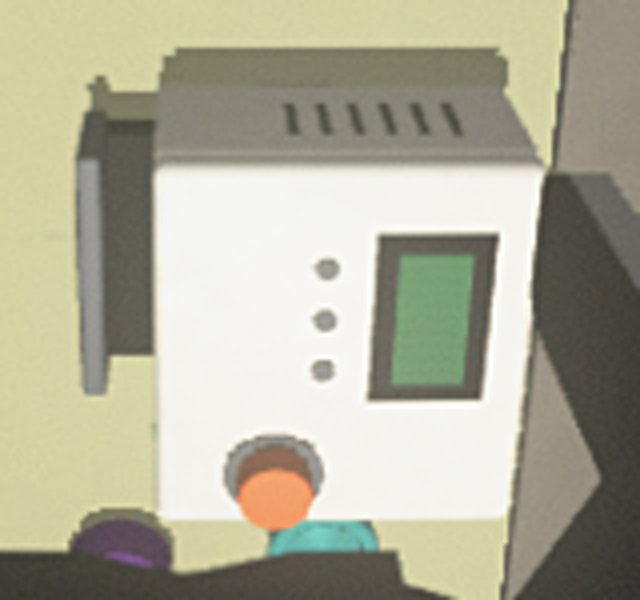

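```bash
cat >> h.py <<'E'
def world(p,q):
    c,s=np.cos(p[2]),np.sin(p[2]); return np.array([p[0]+c*q[0]-s*q[1],p[1]+s*q[0]+c*q[1],q[2]])
E
python3 - <<'E'
from h import *
from scipy.optimize import least_squares
W=cam('wrist');S=cam('scene');D=cam('side')
f=lambda u,v:(190+u/3.8,170+v/3.8); w=lambda u,v:(210+u/4,200+v/4);g=lambda u,v:(u/1.5,v/1.5)
o=[('W',W,(-.0575,.065,.062),w(155,163)),('W',W,(.0575,.065,.062),w(544,163)),('W',W,(-.0575,-.065,.062),w(159,519)),('W',W,(.0575,-.065,.062),w(505,518)),
('W',W,(-.02,-.044,.074),w(275,498)),('W',W,(-.082,.058,.043),w(78,158)),('W',W,(-.082,-.030,.043),w(84,392)),
('S',S,(-.02,-.044,.074),f(288,132)),('S',S,(-.082,.058,.043),f(88,184)),('S',S,(-.082,-.03,.043),f(216,229)),('S',S,(-.0575,-.065,0),f(285,272)),
('D',D,(-.02,-.044,.074),g(386,270)),('D',D,(-.082,.058,.043),g(320,279)),('D',D,(-.082,-.03,.043),g(367,302))]
for sel in ('W','SD','WSD'):
    oo=[x for x in o if x[0] in sel]
    R=least_squares(lambda p:np.concatenate([proj(C,world(p,q))-m for _,C,q,m in oo]),[.6,-.15,0],loss='soft_l1')
    print(sel,R.x.round(4)); print(R.fun.reshape(-1,2).round(1).tolist())
    print(' key',world(R.x,(-.02,-.044,.074)).round(4))
E
```

```text
W [ 0.5981 -0.1515 -0.0036]
[[-0.4, 0.1], [2.3, 0.0], [-0.8, 0.6], [1.4, 0.4], [0.4, -0.2], [-0.9, -1.1], [-0.6, 0.4]]
 key [ 0.5779 -0.1954  0.074 ]
SD [ 0.6019 -0.1587 -0.0527]
[[1.0, -0.8], [0.0, -1.2], [-1.1, -3.8], [1.4, 1.9], [1.5, -1.1], [-1.7, 2.7], [-2.5, 0.7]]
 key [ 0.5796 -0.2016  0.074 ]
WSD [ 5.986e-01 -1.522e-01  4.000e-04]
[[-0.2, 0.9], [2.5, 0.4], [-0.2, 1.2], [1.9, 0.7], [0.9, 0.3], [-0.7, -0.3], [-0.1, 1.1], [-1.4, -1.1], [-2.5, -0.2], [-2.4, -3.7], [0.1, 1.5], [-0.6, -1.5], [-3.7, 4.3], [-3.6, 1.0]]
 key [ 0.5786 -0.1962  0.074 ]
```

Emit:
move_arm([
  {"jaw": -1,"offset": [-0.028,0.004,0.0145],"roll": 0},
  {"jaw": -1,"offset": [-0.028,0.004,0.0145],"roll": 0},
  {"jaw": -1,"offset": [-0.028,0.004,0.0145],"roll": 0},
  {"jaw": -1,"offset": [-0.028,0.004,0.0145],"roll": 0},
  {"jaw": -1,"offset": [-0.028,0.004,0.0145],"roll": 0},
  {"jaw": -1,"offset": [-0.028,0.004,0.0145],"roll": 0},
  {"jaw": -1,"offset": [-0.028,0.004,0.0145],"roll": 0},
  {"jaw": -1,"offset": [0,0,0],"roll": 0},
], newtons=20)

```text
t: 0.95
position: [0.577, -0.1984, 0.1487]
orientation: [-2.222, -2.216, 0.004]
wrist_force: [-0.4, 0.1, -0.5]
width: 0.0849
```

```bash
python3 - <<'E'
from h import *
s=r.sense();C=cam('wrist');c=snap('wrist','d.png')
print(s['position'],s['orientation'],s['wrist_force'])
print('pred key',proj(C,(.5785,-.1955,.074)))
np.savez('d.npz',K=C[0],k=C[1],R=C[2],t=C[3])
D=cam('side'); print('column',at(D,415/1.5,195/1.5,0))
E
```

```text
[ 0.57704005 -0.19843878  0.14868699] [-2.22227637 -2.21597331  0.00353496] [-0.43609872  0.10125502 -0.46224601]
pred key [258.91350153 206.03605275]
column [ 8.21594930e-01 -1.52815139e-01 -1.11022302e-16]
```

View pics/d.png

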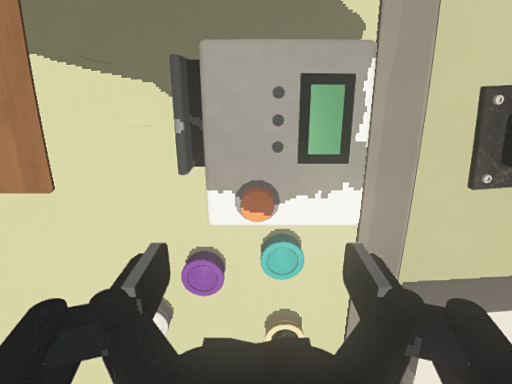

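Emit:
move_arm([
  {"jaw": 1,"offset": [0.004,0,0],"roll": 0},
  {"jaw": 1,"offset": [0,0,0],"roll": 0},
  {"jaw": 1,"offset": [0,0,0],"roll": 0},
  {"jaw": 1,"offset": [0,0,0.01],"roll": 0},
  {"jaw": 1,"offset": [0,0,0.01],"roll": 0},
  {"jaw": 1,"offset": [0,0,0.01],"roll": 0},
  {"jaw": 1,"offset": [0,0,0.01],"roll": 0},
  {"jaw": 1,"offset": [0,0,0],"roll": 0},
])

```text
t: 1.8
position: [0.5771, -0.1917, 0.1094]
orientation: [-2.22, -2.219, 0.002]
wrist_force: [-0.3, -0.2, -0.7]
width: -0.0002
```

```bash
python3 - <<'E'
from h import *
from scipy.optimize import least_squares
z=np.load('d.npz');W=(z['K'],float(z['k']),z['R'],z['t'])
o=[((-.0575,.065,.062),(201,40)),((.0575,.065,.062),(377,39)),((-.0575,-.065,.062),(208,225)),((.0575,-.065,.062),(362,225)),((-.02,-.044,.074),(257,204)),((-.082,.058,.043),(171,56)),((-.082,-.03,.043),(178,174))]
R=least_squares(lambda p:np.concatenate([proj(W,world(p,q))-m for q,m in o]),[.6,-.15,0],loss='soft_l1')
print(R.x.round(4),R.fun.reshape(-1,2).round(1).tolist(),world(R.x,(-.02,-.044,.074)),world(R.x,(-.096,.014,0)))
print('pot',at(W,285,333,.02),'turq',at(W,283,257,.02),'purple',at(W,203,274,.02))
E
```

```text
[ 0.5984 -0.152  -0.0047] [[-1.9, -2.9], [4.7, -0.5], [0.3, 1.5], [-0.9, 1.6], [1.5, 2.6], [-1.6, -3.3], [0.3, 0.7]] [ 0.57819305 -0.19589948  0.074     ] [ 0.50246359 -0.13754667  0.        ]
pot [ 0.60589774 -0.3590186   0.02      ] turq [ 0.60135753 -0.26833448  0.02      ] purple [ 0.52530412 -0.28690125  0.02      ]
```

Emit:
move_arm([
  {"jaw": 1,"offset": [-0.003,0,0.003],"roll": 0},
  {"jaw": 1,"offset": [0,0,0.003],"roll": 0},
  {"jaw": 1,"offset": [0,0,0.003],"roll": 0},
  {"jaw": 1,"offset": [0,0,0.002],"roll": 0},
  {"jaw": 1,"offset": [0,0,0.002],"roll": 0},
  {"jaw": 1,"offset": [0,0,0.001],"roll": 0},
  {"jaw": 1,"offset": [0,0,0.001],"roll": 0},
  {"jaw": 1,"offset": [0,0,0],"roll": 0},
])

```text
t: 2.6
position: [0.578, -0.195, 0.0967]
orientation: [-2.221, -2.221, 0.0]
wrist_force: [-0.2, 0.1, -0.6]
width: 0.0001
```

Emit:
move_arm([
  {"jaw": 1,"offset": [0,0,0.001],"roll": 0},
  {"jaw": 1,"offset": [0,0,0.001],"roll": 0},
  {"jaw": 1,"offset": [0,0,0.001],"roll": 0},
  {"jaw": 1,"offset": [0,0,0.001],"roll": 0},
  {"jaw": 1,"offset": [0,0,0.0],"roll": 0},
  {"jaw": 1,"offset": [0,0,0],"roll": 0},
  {"jaw": 1,"offset": [0,0,0],"roll": 0},
  {"jaw": 1,"offset": [0,0,0],"roll": 0},
])

```text
t: 3.4
position: [0.5781, -0.195, 0.0929]
orientation: [2.221, 2.221, 0.0]
wrist_force: [-0.1, 1.0, 5.1]
width: -0.0
```

Emit:
move_arm([
  {"jaw": 1,"offset": [0,0,0.001],"roll": 0},
  {"jaw": 1,"offset": [0,0,0.001],"roll": 0},
  {"jaw": 1,"offset": [0,0,0.0],"roll": 0},
  {"jaw": 1,"offset": [0,0,0.0],"roll": 0},
  {"jaw": 1,"offset": [0,0,0.0],"roll": 0},
  {"jaw": 1,"offset": [0,0,0],"roll": 0},
  {"jaw": 1,"offset": [0,0,0],"roll": 0},
  {"jaw": 1,"offset": [0,0,0],"roll": 0},
])

```text
t: 4.2
position: [0.5781, -0.195, 0.0909]
orientation: [2.221, 2.221, 0.0]
wrist_force: [1.2, 0.7, 5.1]
width: -0.0
```

Emit:
move_arm([
  {"jaw": 1,"offset": [0,0,0.001],"roll": 0},
  {"jaw": 1,"offset": [0,0,0.0005],"roll": 0},
  {"jaw": 1,"offset": [0,0,0.0],"roll": 0},
  {"jaw": 1,"offset": [0,0,0.0],"roll": 0},
  {"jaw": 1,"offset": [0,0,0.0],"roll": 0},
  {"jaw": 1,"offset": [0,0,0],"roll": 0},
  {"jaw": 1,"offset": [0,0,0],"roll": 0},
  {"jaw": 1,"offset": [0,0,0],"roll": 0},
])

```text
t: 5.0
position: [0.5781, -0.195, 0.0895]
orientation: [2.221, 2.221, 0.0]
wrist_force: [0.9, 0.2, 6.1]
width: -0.0
```

```bash
python3 - <<'E'
from h import *
snap('side','e.png')
a=cv2.imread('pics/e.png').astype(int);b=cv2.imread('pics/b.png').astype(int)
d=abs(a-b).sum(2)>90
ys,xs=np.where(d[180:230,190:260]);print(len(xs), (xs.mean()+190,ys.mean()+180) if len(xs) else '')
print(r.sense()['wrist_force'])
E
```

```text
2094 (np.float64(215.26790830945558), np.float64(203.47659980897802))
[0.04171814 0.58894578 6.60699031]
```

Emit:
move_arm([
  {"jaw": 1,"offset": [0,0,-0.03],"roll": 0},
  {"jaw": 1,"offset": [0,0,-0.04],"roll": 0},
  {"jaw": -1,"offset": [-0.035,0.005,-0.03],"roll": 0},
  {"jaw": -1,"offset": [-0.035,0.005,0],"roll": 0},
  {"jaw": -1,"offset": [-0.035,0.005,0],"roll": 0},
  {"jaw": -1,"offset": [-0.035,0.005,0],"roll": 0},
  {"jaw": -1,"offset": [-0.03,0.005,0],"roll": 0},
  {"jaw": -1,"offset": [0,0,0],"roll": -0.14},
])

```text
t: 5.85
position: [0.6023, -0.3684, 0.1867]
orientation: [-2.062, -2.367, 0.002]
wrist_force: [-0.3, 0.8, 0.4]
width: 0.0848
```

```bash
python3 - <<'E'
from h import *
s=r.sense();print(s['joint_pos'].round(3),s['position'])
snap('side','f.png');C=cam('wrist');snap('wrist','g.png');print('pred',proj(C,(.603,-.365,.02)))
cv2.imwrite('pics/fg.png',np.hstack([cv2.resize(cv2.imread('pics/f.png')[130:290,170:390],(550,400)),cv2.imread('pics/g.png')[:, 130:380][:384].copy() if 0 else cv2.resize(cv2.imread('pics/g.png')[100:384,150:328],(250,400))]))
np.savez('g.npz',K=C[0],k=C[1],R=C[2],t=C[3])
E
```

```text
[-5.490e-01  4.710e-01  5.160e-01  1.619e+00 -1.000e-03  8.840e-01] [ 0.60230647 -0.36839732  0.18674812]
pred [257.2655071  172.33721136]
```

View pics/fg.png

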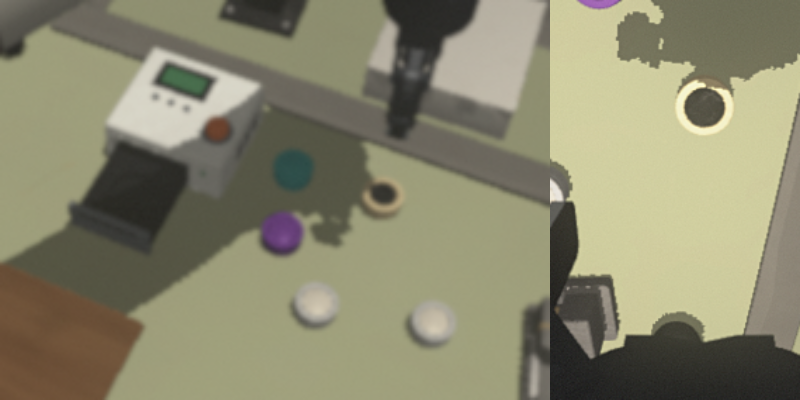

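The tray is out (panel at about (110,230) in the side crop). The brass pot with the black lid shows at wrist pixel (260,174), close to the predicted (257,172).

```bash
python3 - <<'E'
from h import *
z=np.load('g.npz');W=(z['K'],float(z['k']),z['R'],z['t'])
print('pot',at(W,260.4,173.8,.02))
D=cam('side');f=lambda u,v:(170+u/2.5,130+v/2.5)
print('pot side',at(D,*f(383,194),.02),'panel top front corners',at(D,*f(71,208),.043),at(D,*f(151,239),.043))
print('box front',at(D,*f(365,90),0),at(D,*f(505,135),0), 'turq',at(D,*f(294,168),.02))
E
```

```text
pot [ 0.60626335 -0.36600875  0.02      ]
pot side [ 0.60261539 -0.37027789  0.02      ] panel top front corners [ 0.44440008 -0.1018604   0.043     ] [ 0.44557684 -0.18792845  0.043     ]
box front [ 0.73991209 -0.30530973  0.        ] [ 0.74474464 -0.46488715  0.        ] turq [ 0.59476245 -0.27648159  0.02      ]
```

Emit:
move_arm([
  {"jaw": -1,"offset": [0,0,0],"roll": -0.145},
  {"jaw": -1,"offset": [0,0,0],"roll": -0.145},
  {"jaw": -1,"offset": [0,0,0],"roll": -0.145},
  {"jaw": -1,"offset": [0,0,0],"roll": -0.145},
  {"jaw": -1,"offset": [0,0,0],"roll": -0.145},
  {"jaw": -1,"offset": [0,0,0],"roll": -0.145},
  {"jaw": -1,"offset": [0,0,0],"roll": -0.145},
  {"jaw": -1,"offset": [0,0,0],"roll": -0.145},
])

```text
t: 6.75
position: [0.6029, -0.3641, 0.189]
orientation: [-0.42, -3.113, -0.0]
wrist_force: [0.1, -0.9, -0.1]
width: 0.085
```

Emit:
move_arm([
  {"jaw": -1,"offset": [0,0,0],"roll": -0.135},
  {"jaw": -1,"offset": [0,0,0],"roll": -0.135},
  {"jaw": -1,"offset": [0,0,0.02],"roll": 0},
  {"jaw": -1,"offset": [0,0,0.02],"roll": 0},
  {"jaw": -1,"offset": [0,0,0.02],"roll": 0},
  {"jaw": -1,"offset": [0,0,0.02],"roll": 0},
  {"jaw": -1,"offset": [0,0,0],"roll": 0},
  {"jaw": -1,"offset": [0,0,0],"roll": 0},
])

```text
t: 7.55
position: [0.6028, -0.3643, 0.1095]
orientation: [-0.004, -3.141, -0.001]
wrist_force: [0.0, 0.5, 0.1]
width: 0.0852
```

```bash
python3 - <<'E'
from h import *
s=r.sense();print(s['joint_pos'].round(3),s['position'],s['orientation'])
C=cam('wrist');im=snap('wrist','i.png');print('pred',proj(C,(.604,-.367,.02)),'tcp axis at z=.02',proj(C,np.r_[s['position'][:2],.02]))
np.savez('i.npz',K=C[0],k=C[1],R=C[2],t=C[3])
E
```

```text
[-0.544  0.456  0.348  1.463 -0.    -0.541] [ 0.60284037 -0.36434437  0.1094757 ] [-3.51231248e-03 -3.14086864e+00 -6.39489875e-04]
pred [250.66996651 202.26072657] tcp axis at z=.02 [254.25785019 200.78261184]
```

View pics/i.png

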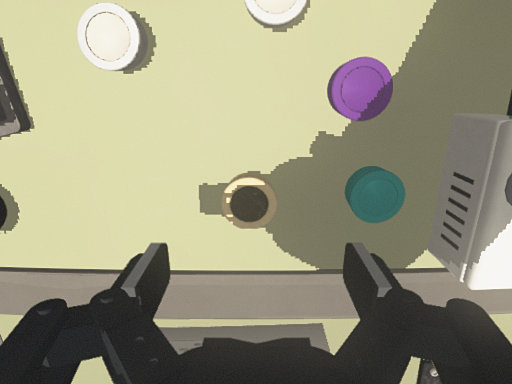

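The brass pot is at wrist pixel (249,201), 5 px left of the jaw axis (254,201), so I shift about 4 mm. Turquoise is at (375,194), purple at (360,89) and the cream pots at (109,36) and (275,5), all clear of the fingers.

Emit:
move_arm([
  {"jaw": -1,"offset": [0,-0.004,0.01],"roll": 0},
  {"jaw": -1,"offset": [0,0,0.02],"roll": 0},
  {"jaw": -1,"offset": [0,0,0.02],"roll": 0},
  {"jaw": -1,"offset": [0,0,0.015],"roll": 0},
  {"jaw": -1,"offset": [0,0,0.01],"roll": 0},
  {"jaw": -1,"offset": [0,0,0.0055],"roll": 0},
  {"jaw": -1,"offset": [0,0,0],"roll": 0},
  {"jaw": -0.5,"offset": [0,0,0],"roll": 0},
])

```text
t: 8.4
position: [0.6033, -0.3692, 0.0296]
orientation: [0.001, 3.141, -0.001]
wrist_force: [-0.3, 0.3, 2.2]
width: 0.0735
```

Emit:
move_arm([
  {"jaw": -0.2,"offset": [0,0,0],"roll": 0},
  {"jaw": 0.1,"offset": [0,0,0],"roll": 0},
  {"jaw": 0.4,"offset": [0,0,0],"roll": 0},
  {"jaw": 1,"offset": [0,0,0],"roll": 0},
  {"jaw": 1,"offset": [0,0,0],"roll": 0},
  {"jaw": 1,"offset": [0,0,0],"roll": 0},
  {"jaw": 1,"offset": [0,0,0],"roll": 0},
  {"jaw": 1,"offset": [0,0,0],"roll": 0},
], newtons=25)

```text
t: 9.2
position: [0.6033, -0.3692, 0.0297]
orientation: [0.001, 3.141, -0.001]
wrist_force: [-0.1, 1.1, 5.7]
width: 0.04
```

Emit:
move_arm([
  {"jaw": 1,"offset": [0,0,-0.005],"roll": 0},
  {"jaw": 1,"offset": [0,0,-0.01],"roll": 0},
  {"jaw": 1,"offset": [0,0,-0.02],"roll": 0},
  {"jaw": 1,"offset": [0,0,-0.02],"roll": 0},
  {"jaw": 1,"offset": [0,0,-0.02],"roll": 0},
  {"jaw": 1,"offset": [0,0,-0.015],"roll": 0},
  {"jaw": 1,"offset": [0,0,0],"roll": 0},
  {"jaw": 1,"offset": [0,0,0],"roll": 0},
])

```text
t: 10.0
position: [0.603, -0.369, 0.1185]
orientation: [-0.001, -3.142, -0.0]
wrist_force: [0.5, 0.9, -0.9]
width: 0.0403
```

```bash
python3 - <<'E'
from h import *
s=r.sense();print(s['position'],s['wrist_force'],s['width'])
D=cam('side');S=cam('scene');g=s['position'];x,y=proj(D,g).astype(int);u,v=proj(S,g).astype(int);print(x,y,u,v)
a=snap('side','j.png');b=snap('scene','k.png')
c=lambda i,x,y,q:cv2.resize(i[y-q*3//4:y+q*3//4,x-q//2:x+q//2],(400,600),interpolation=cv2.INTER_CUBIC)
cv2.imwrite('pics/jk.png',np.hstack([c(a,x,y,80),c(b,u,v,80)])[:,:,::-1])
E
```

```text
[ 0.6030089  -0.36903679  0.11849   ] [ 0.5369229   0.88505276 -0.86455964] 0.040333697017568795
328 183 346 194
```

View pics/jk.png

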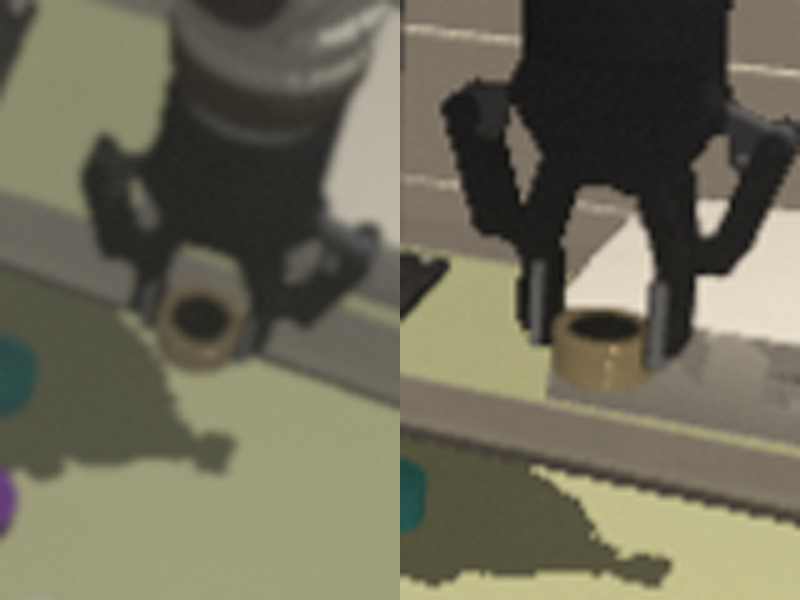

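The pot is held level, pads on its upper half. I move it over the tray well and look again.

Emit:
move_arm([
  {"jaw": 1,"offset": [0.008,0.015,-0.01],"roll": 0},
  {"jaw": 1,"offset": [0.016,0.035,-0.005],"roll": 0},
  {"jaw": 1,"offset": [0.016,0.04,0],"roll": 0},
  {"jaw": 1,"offset": [0.016,0.04,0],"roll": 0},
  {"jaw": 1,"offset": [0.016,0.04,0],"roll": 0},
  {"jaw": 1,"offset": [0.016,0.035,0],"roll": 0},
  {"jaw": 1,"offset": [0.012,0.025,0],"roll": 0},
  {"jaw": 1,"offset": [0,0,0],"roll": 0},
])

```text
t: 10.9
position: [0.5016, -0.1363, 0.1332]
orientation: [0.003, -3.14, -0.001]
wrist_force: [0.3, 0.5, 0.0]
width: 0.0402
```

Emit:
move_arm([
  {"jaw": 1,"offset": [0,0,0],"roll": 0},
  {"jaw": 1,"offset": [0,0,0],"roll": 0},
  {"jaw": 1,"offset": [0,0,0],"roll": 0},
  {"jaw": 1,"offset": [0,0,0],"roll": 0},
  {"jaw": 1,"offset": [0,0,0],"roll": 0},
  {"jaw": 1,"offset": [0,0,0],"roll": 0},
  {"jaw": 1,"offset": [0,0,0],"roll": 0},
  {"jaw": 1,"offset": [0,0,0],"roll": 0},
])

```text
t: 11.7
position: [0.5032, -0.139, 0.1338]
orientation: [0.001, 3.142, -0.0]
wrist_force: [-0.2, 0.2, 0.4]
width: 0.0402
```

```bash
python3 - <<'E'
from h import *
s=r.sense();p=s['position'];print(p,s['orientation'],s['wrist_force'],s['width'])
C=cam('wrist');im=snap('wrist','l.png');print('axis well',proj(C,np.r_[p[:2],.023]),'pot top',proj(C,p+[0,0,-.01]),'pot bottom',proj(C,p+[0,0,-.03]))
np.savez('l.npz',K=C[0],k=C[1],R=C[2],t=C[3])
cv2.imwrite('pics/l2.png',cv2.resize(im[60:330,96:416],None,fx=2.2,fy=2.2,interpolation=cv2.INTER_CUBIC)[:,:,::-1])
E
```

```text
[ 0.5031983  -0.13896459  0.13381705] [ 1.32113089e-03  3.14156268e+00 -3.65425396e-05] [-0.24540734  0.21354771  0.35097106] 0.04022534298411247
axis well [254.47117494 191.23272492] pot top [253.30726979 258.35121213] pot bottom [253.64166544 239.01755904]
```

View pics/l2.png

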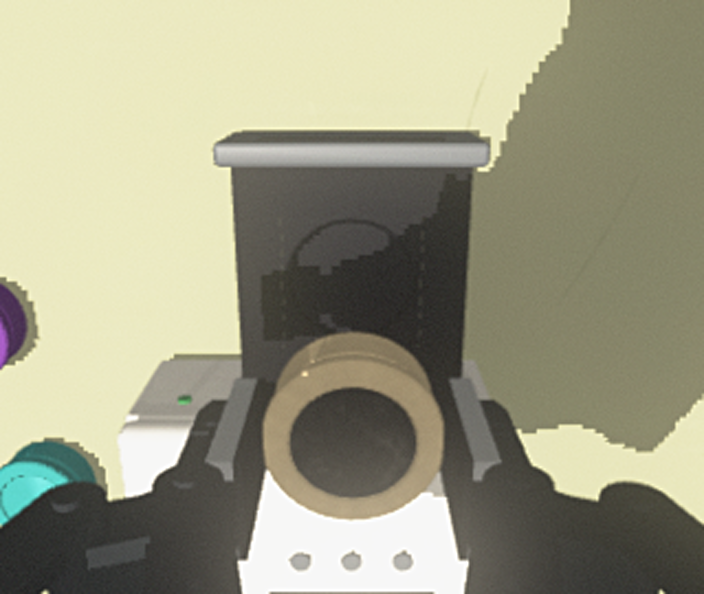

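```bash
python3 - <<'E'
from h import *
z=np.load('l.npz');W=(z['K'],float(z['k']),z['R'],z['t'])
f=lambda u,v:(96+u/2.2,60+v/2.2)
for n,u,v,h in(('front edge',352,142,.043),('back edge',352,166,.043),('L',215,142,.043),('R',489,142,.043),('L2',215,166,.043),('R2',489,166,.043),('welltop',352,220,.023),('wellL',289,275,.023),('wellR',418,275,.023),('pot',353.5,438,.1241),('unit front top L',122,432,.062),('foot',352,130,.007)): print(n,at(W,*f(u,v),h).round(4))
im=cv2.imread('pics/l.png')[140:230,200:310]
im=cv2.resize(im,None,fx=6,fy=6,interpolation=cv2.INTER_CUBIC)
cv2.imwrite('pics/l3.png',np.clip((im.astype(float)/110)**.7*255,0,255).astype(np.uint8))
E
```

```text
front edge [ 0.4479 -0.1376  0.043 ]
back edge [ 0.4554 -0.1376  0.043 ]
L [ 0.4477 -0.1805  0.043 ]
R [ 0.4478 -0.0948  0.043 ]
L2 [ 0.4552 -0.1809  0.043 ]
R2 [ 0.4553 -0.0944  0.043 ]
welltop [ 0.4775 -0.1377  0.023 ]
wellL [ 0.4979 -0.1606  0.023 ]
wellR [ 0.498  -0.1138  0.023 ]
pot [ 0.5034 -0.1373  0.1241]
unit front top L [ 0.5397 -0.2137  0.062 ]
foot [ 0.4477 -0.1377  0.007 ]
```

View pics/l3.png

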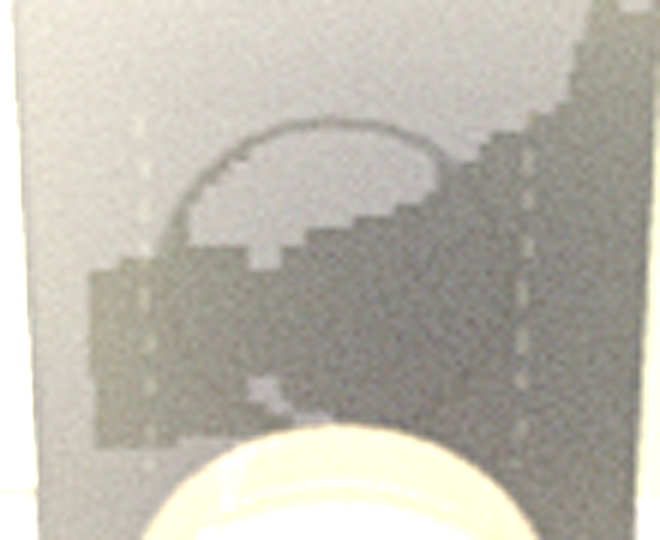

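Emit:
move_arm([
  {"jaw": 1,"offset": [0.002,-0.001,0.01],"roll": 0},
  {"jaw": 1,"offset": [0,0,0.018],"roll": 0},
  {"jaw": 1,"offset": [0,0,0.02],"roll": 0},
  {"jaw": 1,"offset": [0,0,0.015],"roll": 0},
  {"jaw": 1,"offset": [0,0,0.01],"roll": 0},
  {"jaw": 1,"offset": [0,0,0.005],"roll": 0},
  {"jaw": 1,"offset": [0,0,0],"roll": 0},
  {"jaw": 1,"offset": [0,0,0],"roll": 0},
])

```text
t: 12.55
position: [0.5015, -0.14, 0.0564]
orientation: [0.001, 3.141, -0.0]
wrist_force: [0.7, 0.1, 0.2]
width: 0.0406
```

Emit:
move_arm([
  {"jaw": 1,"offset": [0,0,0.002],"roll": 0},
  {"jaw": 1,"offset": [0,0,0.001],"roll": 0},
  {"jaw": 1,"offset": [0,0,0.001],"roll": 0},
  {"jaw": 1,"offset": [0,0,0.001],"roll": 0},
  {"jaw": 1,"offset": [0,0,0],"roll": 0},
  {"jaw": 1,"offset": [0,0,0],"roll": 0},
  {"jaw": 1,"offset": [0,0,0],"roll": 0},
  {"jaw": 1,"offset": [0,0,0],"roll": 0},
])

```text
t: 13.35
position: [0.5015, -0.14, 0.0515]
orientation: [0.001, 3.141, -0.0]
wrist_force: [-1.4, 0.3, 4.6]
width: 0.0403
```

Emit:
move_arm([
  {"jaw": 1,"offset": [0,0,-0.001],"roll": 0},
  {"jaw": 1,"offset": [0.001,0,0],"roll": 0},
  {"jaw": 1,"offset": [0,0,0],"roll": 0},
  {"jaw": 1,"offset": [0,0,0.001],"roll": 0},
  {"jaw": 1,"offset": [0,0,0],"roll": 0},
  {"jaw": 1,"offset": [0,0,0],"roll": 0},
  {"jaw": 1,"offset": [0,0,0],"roll": 0},
  {"jaw": 1,"offset": [0,0,0],"roll": 0},
])

```text
t: 14.15
position: [0.5002, -0.1399, 0.0508]
orientation: [-0.001, -3.142, -0.0]
wrist_force: [0.7, -0.0, -0.2]
width: 0.0408
```

Emit:
move_arm([
  {"jaw": 1,"offset": [0,0,0.001],"roll": 0},
  {"jaw": 1,"offset": [0,0,0.001],"roll": 0},
  {"jaw": 1,"offset": [0,0,0],"roll": 0},
  {"jaw": 1,"offset": [0,0,0],"roll": 0},
  {"jaw": 1,"offset": [0,0,0],"roll": 0},
  {"jaw": 1,"offset": [0,0,0],"roll": 0},
  {"jaw": 1,"offset": [0,0,0],"roll": 0},
  {"jaw": 1,"offset": [0,0,0],"roll": 0},
])

```text
t: 14.95
position: [0.5002, -0.1399, 0.0488]
orientation: [0.001, 3.142, 0.0]
wrist_force: [-1.7, 0.7, -0.6]
width: 0.0407
```

Emit:
move_arm([
  {"jaw": 1,"offset": [0.0005,0,0],"roll": 0},
  {"jaw": 1,"offset": [0,0,0.001],"roll": 0},
  {"jaw": 1,"offset": [0,0,0.001],"roll": 0},
  {"jaw": 1,"offset": [0,0,0],"roll": 0},
  {"jaw": 1,"offset": [0,0,0],"roll": 0},
  {"jaw": 1,"offset": [0,0,0],"roll": 0},
  {"jaw": 1,"offset": [0,0,0],"roll": 0},
  {"jaw": 1,"offset": [0,0,0],"roll": 0},
])

```text
t: 15.75
position: [0.4997, -0.1399, 0.0468]
orientation: [0.001, 3.142, -0.0]
wrist_force: [-0.1, -0.5, -0.5]
width: 0.04
```

Clear of force and inside the well; lower the last 2 mm.

Emit:
move_arm([
  {"jaw": 1,"offset": [0,0,0.001],"roll": 0},
  {"jaw": 1,"offset": [0,0,0.0005],"roll": 0},
  {"jaw": 1,"offset": [0,0,0],"roll": 0},
  {"jaw": 1,"offset": [0,0,0],"roll": 0},
  {"jaw": 1,"offset": [0,0,0],"roll": 0},
  {"jaw": 1,"offset": [0,0,0],"roll": 0},
  {"jaw": 1,"offset": [0,0,0],"roll": 0},
  {"jaw": 1,"offset": [0,0,0],"roll": 0},
])

```text
t: 16.55
position: [0.4997, -0.1399, 0.0453]
orientation: [0.001, 3.142, -0.0]
wrist_force: [-0.5, 0.2, -0.2]
width: 0.04
```

Emit:
move_arm([
  {"jaw": 1,"offset": [0,0,0.0007],"roll": 0},
  {"jaw": 1,"offset": [0,0,0],"roll": 0},
  {"jaw": 1,"offset": [0,0,0],"roll": 0},
  {"jaw": 1,"offset": [0,0,0],"roll": 0},
  {"jaw": 1,"offset": [0,0,0],"roll": 0},
  {"jaw": 1,"offset": [0,0,0],"roll": 0},
  {"jaw": 1,"offset": [0,0,0],"roll": 0},
  {"jaw": 1,"offset": [0,0,0],"roll": 0},
])

```text
t: 17.35
position: [0.4998, -0.1399, 0.0447]
orientation: [0.001, 3.141, -0.0]
wrist_force: [-1.1, 0.4, 2.2]
width: 0.0399
```

Emit:
move_arm([
  {"jaw": 0,"offset": [0,0,0],"roll": 0},
  {"jaw": -0.2,"offset": [0,0,0],"roll": 0},
  {"jaw": -0.4,"offset": [0,0,0],"roll": 0},
  {"jaw": -0.4,"offset": [0,0,0],"roll": 0},
  {"jaw": -0.4,"offset": [0,0,-0.01],"roll": 0},
  {"jaw": -0.4,"offset": [0,0,-0.02],"roll": 0},
  {"jaw": -0.4,"offset": [0,0,-0.03],"roll": 0},
  {"jaw": -0.4,"offset": [0,0,-0.04],"roll": 0},
])

```text
t: 18.15
position: [0.4988, -0.1397, 0.1451]
orientation: [-0.001, -3.139, -0.001]
wrist_force: [1.2, -0.5, 0.8]
width: 0.0596
```

```bash
python3 - <<'E'
from h import *
s=r.sense();print(s['position'],s['width'],s['wrist_force'])
im=snap('wrist','m.png');b=snap('scene','n.png')
cv2.imwrite('pics/mn.png',np.hstack([cv2.resize(im[60:330,116:396],(400,386)),cv2.resize(b[165:255,195:288],(400,386),interpolation=cv2.INTER_CUBIC)])[:,:,::-1])
E
```

```text
[ 0.49882066 -0.13969869  0.14507523] 0.059594087602035606 [ 1.17670008 -0.52380504  0.81235059]
```

View pics/mn.png

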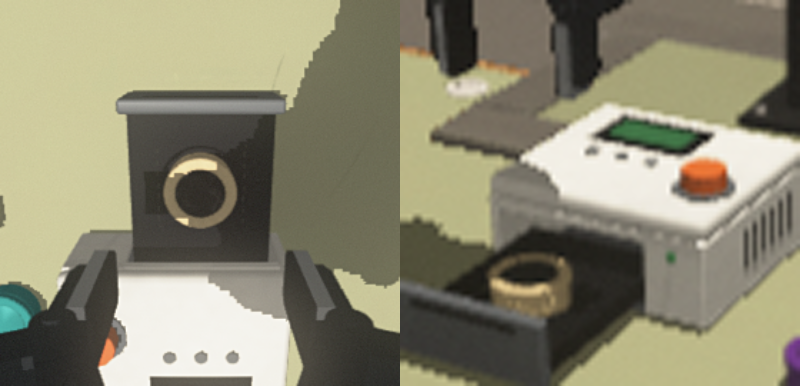

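The pot stands level in the well (wrist crop (200,190), scene crop (530,285)), and nothing else has moved. That was my last permitted picture, so from here I go by force and numeric checks. Next I shut the jaws and go in front of the panel.

Emit:
move_arm([
  {"jaw": -0.4,"offset": [0.02,0,0],"roll": 0},
  {"jaw": 1,"offset": [0.03,0.001,0],"roll": 0},
  {"jaw": 1,"offset": [0.03,0,0],"roll": 0},
  {"jaw": 1,"offset": [0.02,0,0.007],"roll": 0},
  {"jaw": 1,"offset": [0,0,0.02],"roll": 0},
  {"jaw": 1,"offset": [0,0,0.03],"roll": 0},
  {"jaw": 1,"offset": [0,0,0.03],"roll": 0},
  {"jaw": 1,"offset": [0,0,0.02],"roll": 0},
])

```text
t: 19.05
position: [0.399, -0.1386, 0.036]
orientation: [-0.001, -3.141, -0.0]
wrist_force: [0.5, 0.5, -0.4]
width: 0.0001
```

Emit:
move_arm([
  {"jaw": 1,"offset": [0,0,0],"roll": 0},
  {"jaw": 1,"offset": [0,0,0],"roll": 0},
  {"jaw": 1,"offset": [-0.005,0,0],"roll": 0},
  {"jaw": 1,"offset": [-0.005,0,0],"roll": 0},
  {"jaw": 1,"offset": [-0.005,0,0],"roll": 0},
  {"jaw": 1,"offset": [-0.005,0,0],"roll": 0},
  {"jaw": 1,"offset": [0,0,0],"roll": 0},
  {"jaw": 1,"offset": [0,0,0],"roll": 0},
])

```text
t: 19.85
position: [0.4197, -0.1388, 0.0375]
orientation: [-0.001, -3.141, -0.0]
wrist_force: [0.2, -0.6, 0.0]
width: 0.0004
```

Emit:
move_arm([
  {"jaw": 1,"offset": [-0.004,0,0],"roll": 0},
  {"jaw": 1,"offset": [-0.003,0,0],"roll": 0},
  {"jaw": 1,"offset": [-0.003,0,0],"roll": 0},
  {"jaw": 1,"offset": [-0.003,0,0],"roll": 0},
  {"jaw": 1,"offset": [-0.003,0,0],"roll": 0},
  {"jaw": 1,"offset": [-0.003,0,0],"roll": 0},
  {"jaw": 1,"offset": [-0.003,0,0],"roll": 0},
  {"jaw": 1,"offset": [0,0,0],"roll": 0},
])

```text
t: 20.65
position: [0.4419, -0.1389, 0.0375]
orientation: [-0.001, -3.141, -0.0]
wrist_force: [-1.9, -0.2, 0.4]
width: 0.0
```

Emit:
move_arm([
  {"jaw": 1,"offset": [-0.003,0,0],"roll": 0},
  {"jaw": 1,"offset": [-0.004,0,0],"roll": 0},
  {"jaw": 1,"offset": [-0.005,0,0],"roll": 0},
  {"jaw": 1,"offset": [-0.006,0,0],"roll": 0},
  {"jaw": 1,"offset": [-0.006,0,0],"roll": 0},
  {"jaw": 1,"offset": [-0.005,0,0],"roll": 0},
  {"jaw": 1,"offset": [-0.004,0,0],"roll": 0},
  {"jaw": 1,"offset": [-0.002,0,0],"roll": 0},
])

```text
t: 21.45
position: [0.4771, -0.1389, 0.0375]
orientation: [-0.001, -3.142, -0.0]
wrist_force: [-3.0, -0.5, -1.1]
width: -0.0002
```

Emit:
move_arm([
  {"jaw": 1,"offset": [-0.003,0,0],"roll": 0},
  {"jaw": 1,"offset": [-0.004,0,0],"roll": 0},
  {"jaw": 1,"offset": [-0.004,0,0],"roll": 0},
  {"jaw": 1,"offset": [-0.004,0,0],"roll": 0},
  {"jaw": 1,"offset": [-0.003,0,0],"roll": 0},
  {"jaw": 1,"offset": [-0.002,0,0],"roll": 0},
  {"jaw": 1,"offset": [0,0,0],"roll": 0},
  {"jaw": 1,"offset": [0,0,0],"roll": 0},
])

```text
t: 22.25
position: [0.4967, -0.1389, 0.0375]
orientation: [-0.001, -3.142, -0.0]
wrist_force: [-2.0, -0.2, -0.4]
width: 0.0002
```

Emit:
move_arm([
  {"jaw": 1,"offset": [-0.001,0,0],"roll": 0},
  {"jaw": 1,"offset": [-0.001,0,0],"roll": 0},
  {"jaw": 1,"offset": [-0.001,0,0],"roll": 0},
  {"jaw": 1,"offset": [-0.001,0,0],"roll": 0},
  {"jaw": 1,"offset": [-0.001,0,0],"roll": 0},
  {"jaw": 1,"offset": [0,0,0],"roll": 0},
  {"jaw": 1,"offset": [0,0,0],"roll": 0},
  {"jaw": 1,"offset": [0,0,0],"roll": 0},
])

```text
t: 23.05
position: [0.5017, -0.1389, 0.0375]
orientation: [-0.001, -3.142, -0.0]
wrist_force: [-3.5, -0.7, -2.0]
width: -0.0001
```

Emit:
move_arm([
  {"jaw": 1,"offset": [-0.001,0,0],"roll": 0},
  {"jaw": 1,"offset": [0,0,0],"roll": 0},
  {"jaw": 1,"offset": [0,0,0],"roll": 0},
  {"jaw": 1,"offset": [0,0,0],"roll": 0},
  {"jaw": 1,"offset": [0,0,0],"roll": 0},
  {"jaw": 1,"offset": [0,0,0],"roll": 0},
  {"jaw": 1,"offset": [0,0,0],"roll": 0},
  {"jaw": 1,"offset": [0,0,0],"roll": 0},
])

```text
t: 23.85
position: [0.5026, -0.1389, 0.0376]
orientation: [-0.001, -3.142, 0.0]
wrist_force: [-3.6, 0.2, -1.6]
width: 0.0002
```

Emit:
move_arm([
  {"jaw": 1,"offset": [-0.001,0,0],"roll": 0},
  {"jaw": 1,"offset": [0,0,0],"roll": 0},
  {"jaw": 1,"offset": [0,0,0],"roll": 0},
  {"jaw": 1,"offset": [0,0,0],"roll": 0},
  {"jaw": 1,"offset": [0,0,0],"roll": 0},
  {"jaw": 1,"offset": [0,0,0],"roll": 0},
  {"jaw": 1,"offset": [0,0,0],"roll": 0},
  {"jaw": 1,"offset": [0,0,0],"roll": 0},
])

```text
t: 24.65
position: [0.5036, -0.1389, 0.0375]
orientation: [-0.001, -3.141, -0.0]
wrist_force: [-5.2, 0.5, -3.2]
width: -0.0002
```

Emit:
move_arm([
  {"jaw": 1,"offset": [-0.0007,0,0],"roll": 0},
  {"jaw": 1,"offset": [0,0,0],"roll": 0},
  {"jaw": 1,"offset": [0,0,0],"roll": 0},
  {"jaw": 1,"offset": [0,0,0],"roll": 0},
  {"jaw": 1,"offset": [0,0,0],"roll": 0},
  {"jaw": 1,"offset": [0,0,0],"roll": 0},
  {"jaw": 1,"offset": [0,0,0],"roll": 0},
  {"jaw": 1,"offset": [0,0,0],"roll": 0},
])

```text
t: 25.45
position: [0.5042, -0.1389, 0.0375]
orientation: [-0.001, -3.141, -0.0]
wrist_force: [-5.2, -0.6, -2.5]
width: -0.0001
```

```bash
python3 - <<'E'
from h import *
for _ in range(3):
    r.get_image('side'); print(r.sense()['wrist_force'].round(2))
E
```

```text
[-5.42 -0.83 -2.17]
[-4.9  -0.49 -2.41]
[-5.74 -0.03 -0.97]
```

Emit:
move_arm([
  {"jaw": 1,"offset": [-0.0007,0,0],"roll": 0},
  {"jaw": 1,"offset": [0,0,0],"roll": 0},
  {"jaw": 1,"offset": [0,0,0],"roll": 0},
  {"jaw": 1,"offset": [0,0,0],"roll": 0},
  {"jaw": 1,"offset": [0,0,0],"roll": 0},
  {"jaw": 1,"offset": [0,0,0],"roll": 0},
  {"jaw": 1,"offset": [0,0,0],"roll": 0},
  {"jaw": 1,"offset": [0,0,0],"roll": 0},
])

```text
t: 26.4
position: [0.5049, -0.1389, 0.0376]
orientation: [-0.001, -3.141, -0.0]
wrist_force: [-5.0, -1.0, -1.6]
width: 0.0001
```

```bash
python3 - <<'E'
from h import *
for _ in range(3):
    r.get_image('side'); print(r.sense()['wrist_force'].round(2))
E
```

```text
[-5.65  0.09 -2.13]
[-4.81  0.67 -1.78]
[-6.09  0.22 -1.67]
```

Emit:
move_arm([
  {"jaw": 1,"offset": [-0.0007,0,0],"roll": 0},
  {"jaw": 1,"offset": [0,0,0],"roll": 0},
  {"jaw": 1,"offset": [0,0,0],"roll": 0},
  {"jaw": 1,"offset": [0,0,0],"roll": 0},
  {"jaw": 1,"offset": [0,0,0],"roll": 0},
  {"jaw": 1,"offset": [0,0,0],"roll": 0},
  {"jaw": 1,"offset": [0,0,0],"roll": 0},
  {"jaw": 1,"offset": [0,0,0],"roll": 0},
])

```text
t: 27.35
position: [0.5056, -0.1389, 0.0375]
orientation: [-0.001, -3.141, -0.0]
wrist_force: [-5.6, -0.3, -2.0]
width: 0.0001
```

```bash
python3 - <<'E'
from h import *
for _ in range(3):
    r.get_image('side'); print(r.sense()['wrist_force'].round(2))
E
```

```text
[-5.32 -0.68 -1.9 ]
[-4.99 -0.03 -1.95]
[-5.58 -0.03 -2.22]
```

Emit:
move_arm([
  {"jaw": 1,"offset": [-0.0007,0,0],"roll": 0},
  {"jaw": 1,"offset": [0,0,0],"roll": 0},
  {"jaw": 1,"offset": [0,0,0],"roll": 0},
  {"jaw": 1,"offset": [0,0,0],"roll": 0},
  {"jaw": 1,"offset": [0,0,0],"roll": 0},
  {"jaw": 1,"offset": [0,0,0],"roll": 0},
  {"jaw": 1,"offset": [0,0,0],"roll": 0},
  {"jaw": 1,"offset": [0,0,0],"roll": 0},
])

```text
t: 28.3
position: [0.5063, -0.1389, 0.0375]
orientation: [-0.001, -3.141, 0.0]
wrist_force: [-6.3, 1.0, -2.3]
width: 0.0001
```

Emit:
move_arm([
  {"jaw": 1,"offset": [-0.0007,0,0],"roll": 0},
  {"jaw": 1,"offset": [0,0,0],"roll": 0},
  {"jaw": 1,"offset": [0,0,0],"roll": 0},
  {"jaw": 1,"offset": [0,0,0],"roll": 0},
  {"jaw": 1,"offset": [0,0,0],"roll": 0},
  {"jaw": 1,"offset": [0,0,0],"roll": 0},
  {"jaw": 1,"offset": [0,0,0],"roll": 0},
  {"jaw": 1,"offset": [0,0,0],"roll": 0},
])

```text
t: 29.1
position: [0.507, -0.1389, 0.0376]
orientation: [-0.001, -3.141, 0.0]
wrist_force: [-6.0, -0.2, -2.5]
width: -0.0002
```

Emit:
move_arm([
  {"jaw": 1,"offset": [-0.0007,0,0],"roll": 0},
  {"jaw": 1,"offset": [0,0,0],"roll": 0},
  {"jaw": 1,"offset": [0,0,0],"roll": 0},
  {"jaw": 1,"offset": [0,0,0],"roll": 0},
  {"jaw": 1,"offset": [0,0,0],"roll": 0},
  {"jaw": 1,"offset": [0,0,0],"roll": 0},
  {"jaw": 1,"offset": [0,0,0],"roll": 0},
  {"jaw": 1,"offset": [0,0,0],"roll": 0},
])

```text
t: 29.9
position: [0.5075, -0.1389, 0.0375]
orientation: [-0.001, -3.141, -0.0]
wrist_force: [-7.8, -0.7, -1.1]
width: 0.0002
```

Emit:
move_arm([
  {"jaw": 1,"offset": [-0.0007,0,0],"roll": 0},
  {"jaw": 1,"offset": [0,0,0],"roll": 0},
  {"jaw": 1,"offset": [0,0,0],"roll": 0},
  {"jaw": 1,"offset": [0,0,0],"roll": 0},
  {"jaw": 1,"offset": [0,0,0],"roll": 0},
  {"jaw": 1,"offset": [0,0,0],"roll": 0},
  {"jaw": 1,"offset": [0,0,0],"roll": 0},
  {"jaw": 1,"offset": [0,0,0],"roll": 0},
])

```text
t: 30.7
position: [0.5082, -0.1389, 0.0375]
orientation: [-0.001, -3.141, -0.0]
wrist_force: [-7.7, -0.4, -1.0]
width: 0.0001
```

Emit:
move_arm([
  {"jaw": 1,"offset": [-0.0007,0,0],"roll": 0},
  {"jaw": 1,"offset": [0,0,0],"roll": 0},
  {"jaw": 1,"offset": [0,0,0],"roll": 0},
  {"jaw": 1,"offset": [0,0,0],"roll": 0},
  {"jaw": 1,"offset": [0,0,0],"roll": 0},
  {"jaw": 1,"offset": [0,0,0],"roll": 0},
  {"jaw": 1,"offset": [0,0,0],"roll": 0},
  {"jaw": 1,"offset": [0,0,0],"roll": 0},
])

```text
t: 31.5
position: [0.5089, -0.1389, 0.0376]
orientation: [-0.001, -3.141, 0.0]
wrist_force: [-6.5, -0.2, -1.0]
width: -0.0
```

```bash
python3 - <<'E'
from h import *
for _ in range(3):
    r.get_image('side'); print(r.sense()['wrist_force'].round(2))
E
```

```text
[-6.84  0.18 -1.29]
[-7.26  0.14 -1.94]
[-6.41 -0.87 -0.79]
```

Emit:
move_arm([
  {"jaw": 1,"offset": [-0.0006,0,0],"roll": 0},
  {"jaw": 1,"offset": [0,0,0],"roll": 0},
  {"jaw": 1,"offset": [0,0,0],"roll": 0},
  {"jaw": 1,"offset": [0,0,0],"roll": 0},
  {"jaw": 1,"offset": [0,0,0],"roll": 0},
  {"jaw": 1,"offset": [0,0,0],"roll": 0},
  {"jaw": 1,"offset": [0,0,0],"roll": 0},
  {"jaw": 1,"offset": [0,0,0],"roll": 0},
])

```text
t: 32.45
position: [0.5094, -0.1389, 0.0375]
orientation: [-0.001, -3.141, -0.0]
wrist_force: [-7.4, -0.7, -0.3]
width: 0.0
```

```bash
python3 - <<'E'
from h import *
for _ in range(3):
    r.get_image('side'); print(r.sense()['wrist_force'].round(2))
E
```

```text
[-7.95 -0.26 -0.76]
[-6.46  0.45 -0.27]
[-7.   -0.36 -1.4 ]
```

Emit:
move_arm([
  {"jaw": 1,"offset": [-0.0006,0,0],"roll": 0},
  {"jaw": 1,"offset": [0,0,0],"roll": 0},
  {"jaw": 1,"offset": [0,0,0],"roll": 0},
  {"jaw": 1,"offset": [0,0,0],"roll": 0},
  {"jaw": 1,"offset": [0,0,0],"roll": 0},
  {"jaw": 1,"offset": [0,0,0],"roll": 0},
  {"jaw": 1,"offset": [0,0,0],"roll": 0},
  {"jaw": 1,"offset": [0,0,0],"roll": 0},
])

```text
t: 33.4
position: [0.5099, -0.1389, 0.0376]
orientation: [-0.001, -3.14, -0.0]
wrist_force: [-7.4, -0.4, -0.3]
width: -0.0003
```

Emit:
move_arm([
  {"jaw": 1,"offset": [-0.0006,0,0],"roll": 0},
  {"jaw": 1,"offset": [0,0,0],"roll": 0},
  {"jaw": 1,"offset": [0,0,0],"roll": 0},
  {"jaw": 1,"offset": [0,0,0],"roll": 0},
  {"jaw": 1,"offset": [0,0,0],"roll": 0},
  {"jaw": 1,"offset": [0,0,0],"roll": 0},
  {"jaw": 1,"offset": [0,0,0],"roll": 0},
  {"jaw": 1,"offset": [0,0,0],"roll": 0},
])

```text
t: 34.2
position: [0.5105, -0.1389, 0.0376]
orientation: [-0.002, -3.14, 0.0]
wrist_force: [-6.9, -0.1, -0.6]
width: 0.0005
```

Emit:
move_arm([
  {"jaw": 1,"offset": [-0.0007,0,0],"roll": 0},
  {"jaw": 1,"offset": [0,0,0],"roll": 0},
  {"jaw": 1,"offset": [0,0,0],"roll": 0},
  {"jaw": 1,"offset": [0,0,0],"roll": 0},
  {"jaw": 1,"offset": [0,0,0],"roll": 0},
  {"jaw": 1,"offset": [0,0,0],"roll": 0},
  {"jaw": 1,"offset": [0,0,0],"roll": 0},
  {"jaw": 1,"offset": [0,0,0],"roll": 0},
])

```text
t: 35.0
position: [0.5112, -0.1389, 0.0376]
orientation: [-0.001, -3.14, -0.0]
wrist_force: [-7.5, -0.2, -0.7]
width: 0.0
```

Emit:
move_arm([
  {"jaw": 1,"offset": [-0.0007,0,0],"roll": 0},
  {"jaw": 1,"offset": [0,0,0],"roll": 0},
  {"jaw": 1,"offset": [0,0,0],"roll": 0},
  {"jaw": 1,"offset": [0,0,0],"roll": 0},
  {"jaw": 1,"offset": [0,0,0],"roll": 0},
  {"jaw": 1,"offset": [0,0,0],"roll": 0},
  {"jaw": 1,"offset": [0,0,0],"roll": 0},
  {"jaw": 1,"offset": [0,0,0],"roll": 0},
])

```text
t: 35.8
position: [0.5118, -0.1389, 0.0376]
orientation: [-0.002, -3.14, -0.0]
wrist_force: [-8.7, 0.5, 0.0]
width: 0.0003
```

Emit:
move_arm([
  {"jaw": 1,"offset": [-0.0006,0,0],"roll": 0},
  {"jaw": 1,"offset": [0,0,0],"roll": 0},
  {"jaw": 1,"offset": [0,0,0],"roll": 0},
  {"jaw": 1,"offset": [0,0,0],"roll": 0},
  {"jaw": 1,"offset": [0,0,0],"roll": 0},
  {"jaw": 1,"offset": [0,0,0],"roll": 0},
  {"jaw": 1,"offset": [0,0,0],"roll": 0},
  {"jaw": 1,"offset": [0,0,0],"roll": 0},
])

```text
t: 36.6
position: [0.5125, -0.1389, 0.0376]
orientation: [-0.001, -3.14, -0.0]
wrist_force: [-7.7, 0.1, -0.0]
width: 0.0
```

```bash
python3 - <<'E'
from h import *
for _ in range(3):
    r.get_image('side'); print(r.sense()['wrist_force'].round(2))
E
```

```text
[-8.25  0.24 -0.64]
[-7.54 -0.59 -0.41]
[-7.1  -0.51 -0.59]
```

Emit:
move_arm([
  {"jaw": 1,"offset": [-0.0006,0,0],"roll": 0},
  {"jaw": 1,"offset": [0,0,0],"roll": 0},
  {"jaw": 1,"offset": [0,0,0],"roll": 0},
  {"jaw": 1,"offset": [0,0,0],"roll": 0},
  {"jaw": 1,"offset": [0,0,0],"roll": 0},
  {"jaw": 1,"offset": [0,0,0],"roll": 0},
  {"jaw": 1,"offset": [0,0,0],"roll": 0},
  {"jaw": 1,"offset": [0,0,0],"roll": 0},
])

```text
t: 37.55
position: [0.5129, -0.1389, 0.0376]
orientation: [-0.002, -3.14, -0.0]
wrist_force: [-10.0, 0.3, 0.3]
width: 0.0
```

Emit:
move_arm([
  {"jaw": 1,"offset": [-0.0006,0,0],"roll": 0},
  {"jaw": 1,"offset": [0,0,0],"roll": 0},
  {"jaw": 1,"offset": [0,0,0],"roll": 0},
  {"jaw": 1,"offset": [0,0,0],"roll": 0},
  {"jaw": 1,"offset": [0,0,0],"roll": 0},
  {"jaw": 1,"offset": [0,0,0],"roll": 0},
  {"jaw": 1,"offset": [0,0,0],"roll": 0},
  {"jaw": 1,"offset": [0,0,0],"roll": 0},
])

```text
t: 38.35
position: [0.5137, -0.1389, 0.0375]
orientation: [-0.002, -3.14, -0.0]
wrist_force: [-8.2, 0.1, 0.4]
width: 0.0005
```

Emit:
move_arm([
  {"jaw": 1,"offset": [-0.0006,0,0],"roll": 0},
  {"jaw": 1,"offset": [0,0,0],"roll": 0},
  {"jaw": 1,"offset": [0,0,0],"roll": 0},
  {"jaw": 1,"offset": [0,0,0],"roll": 0},
  {"jaw": 1,"offset": [0,0,0],"roll": 0},
  {"jaw": 1,"offset": [0,0,0],"roll": 0},
  {"jaw": 1,"offset": [0,0,0],"roll": 0},
  {"jaw": 1,"offset": [0,0,0],"roll": 0},
])

```text
t: 39.15
position: [0.5143, -0.1389, 0.0376]
orientation: [-0.001, -3.14, 0.0]
wrist_force: [-8.3, -0.1, 0.5]
width: -0.0
```

```bash
python3 - <<'E'
from h import *
for _ in range(3):
    r.get_image('side'); print(r.sense()['wrist_force'].round(2))
E
```

```text
[-8.52  0.22  0.47]
[-9.48  0.06  0.94]
[-7.74  0.22 -0.33]
```

Emit:
move_arm([
  {"jaw": 1,"offset": [-0.0006,0,0],"roll": 0},
  {"jaw": 1,"offset": [0,0,0],"roll": 0},
  {"jaw": 1,"offset": [0,0,0],"roll": 0},
  {"jaw": 1,"offset": [0,0,0],"roll": 0},
  {"jaw": 1,"offset": [0,0,0],"roll": 0},
  {"jaw": 1,"offset": [0,0,0],"roll": 0},
  {"jaw": 1,"offset": [0,0,0],"roll": 0},
  {"jaw": 1,"offset": [0,0,0],"roll": 0},
])

```text
t: 40.1
position: [0.5146, -0.1389, 0.0375]
orientation: [-0.002, -3.14, -0.0]
wrist_force: [-11.0, 0.6, 1.6]
width: 0.0001
```

Emit:
move_arm([
  {"jaw": 1,"offset": [-0.0006,0,0],"roll": 0},
  {"jaw": 1,"offset": [0,0,0],"roll": 0},
  {"jaw": 1,"offset": [0,0,0],"roll": 0},
  {"jaw": 1,"offset": [0,0,0],"roll": 0},
  {"jaw": 1,"offset": [0,0,0],"roll": 0},
  {"jaw": 1,"offset": [0,0,0],"roll": 0},
  {"jaw": 1,"offset": [0,0,0],"roll": 0},
  {"jaw": 1,"offset": [0,0,0],"roll": 0},
])

```text
t: 40.9
position: [0.5158, -0.1389, 0.0376]
orientation: [-0.001, -3.141, 0.0]
wrist_force: [-5.9, 0.8, -1.7]
width: -0.0002
```

The force dropped from 11 N to 5.9 N with a 1.2 mm jump, which is the click. I back off slowly.

Emit:
move_arm([
  {"jaw": 1,"offset": [0.003,0,0],"roll": 0},
  {"jaw": 1,"offset": [0.003,0,0],"roll": 0},
  {"jaw": 1,"offset": [0.003,0,0],"roll": 0},
  {"jaw": 1,"offset": [0.003,0,0],"roll": 0},
  {"jaw": 1,"offset": [0.003,0,0],"roll": 0},
  {"jaw": 1,"offset": [0.003,0,0],"roll": 0},
  {"jaw": 1,"offset": [0,0,0],"roll": 0},
  {"jaw": 1,"offset": [0,0,0],"roll": 0},
])

```text
t: 41.7
position: [0.498, -0.139, 0.0379]
orientation: [0.001, 3.141, -0.0]
wrist_force: [-4.8, 1.0, 1.6]
width: -0.0001
```

Emit:
move_arm([
  {"jaw": 1,"offset": [0.01,0,0],"roll": 0},
  {"jaw": 1,"offset": [0.02,0,0],"roll": 0},
  {"jaw": 1,"offset": [0.03,0,0],"roll": 0},
  {"jaw": 1,"offset": [0.03,0,0],"roll": 0},
  {"jaw": 1,"offset": [0.01,0,-0.03],"roll": 0},
  {"jaw": 1,"offset": [0,0,-0.04],"roll": 0},
  {"jaw": 1,"offset": [0,0,-0.04],"roll": 0},
  {"jaw": 1,"offset": [0,0,-0.03],"roll": 0},
])

```text
t: 42.5
position: [0.3982, -0.139, 0.1803]
orientation: [0.001, 3.138, -0.001]
wrist_force: [0.0, 0.0, -0.3]
width: 0.0002
```

```bash
python3 - <<'E'
from h import *
print(r.sense()['position'],r.sense()['wrist_force'])
D=cam('side');W=cam('wrist')
e=snap('side','z.png').astype(int)[:,:,::-1];w=snap('wrist','zw.png')
b=cv2.imread('pics/b.png').astype(int);f=cv2.imread('pics/f.png').astype(int)
# patches along tray axis at deck height: where deck/panel would be if out
for x in (.46,.48,.50,.512,.525):
    u,v=proj(D,(x,-.142,.03)).round().astype(int)
    U,V=proj(W,(x,-.138,.03)).round().astype(int)
    print(x,'now',e[v,u],'start',b[v,u],'out',f[v,u],'wrist',(U,V),w[V,U] if 0<=V<384 else '')
# others: difference now vs start around pots/loupe
for n,P in dict(cream0=(.4627,-.352,.01),cream2=(.4865,-.46,.01),loupe=(.629,.078,.015)).items():
    u,v=proj(D,P).astype(int); print(n,abs(e-b)[v-14:v+14,u-14:u+14].sum(2).mean().round(1))
E
```

```text
[ 0.39817533 -0.13896408  0.18034914] [ 0.00299838  0.04628493 -0.31496733]
0.46 now [83 84 83] start [123 159 159] out [49 53 53] wrist (np.int64(256), np.int64(237)) [67 67 57]
0.48 now [ 82 105 117] start [124 158 159] out [38 43 44] wrist (np.int64(256), np.int64(254)) [59 57 50]
0.5 now [49 54 54] start [ 82 102 103] out [38 43 42] wrist (np.int64(256), np.int64(271)) [60 57 54]
0.512 now [58 68 72] start [59 63 63] out [42 46 47] wrist (np.int64(256), np.int64(281)) [53 52 49]
0.525 now [73 90 97] start [96 98 97] out [46 50 52] wrist (np.int64(256), np.int64(291)) [51 50 47]
cream0 16.3
cream2 16.3
loupe 134.6
```

Emit:
move_arm([
  {"jaw": 1,"offset": [0,0,-0.035],"roll": 0},
  {"jaw": 1,"offset": [-0.02,0.02,-0.035],"roll": 0},
  {"jaw": 1,"offset": [-0.025,0.02,0],"roll": 0},
  {"jaw": 1,"offset": [-0.025,0.025,0],"roll": 0},
  {"jaw": 1,"offset": [-0.025,0.025,0],"roll": 0},
  {"jaw": 1,"offset": [-0.025,0.025,0],"roll": 0},
  {"jaw": 1,"offset": [-0.02,0.025,0],"roll": 0},
  {"jaw": 1,"offset": [-0.01,0,0],"roll": 0},
])

```text
t: 43.4
position: [0.5493, 0.0035, 0.2464]
orientation: [0.003, -3.141, -0.001]
wrist_force: [-0.4, 1.2, -0.1]
width: -0.0003
```

```bash
python3 - <<'E'
from h import *
print(r.sense()['position'])
D=cam('side');S=cam('scene')
e=snap('side','y.png').astype(int)[:,:,::-1];s=snap('scene','ys.png').astype(int)[:,:,::-1]
b=cv2.imread('pics/b.png').astype(int);f=cv2.imread('pics/f.png').astype(int);a=cv2.imread('pics/a.png').astype(int);n=cv2.imread('pics/n.png').astype(int)
for x in (.44,.45,.46,.47,.48,.49,.50,.51,.52,.53):
    u,v=proj(D,(x,-.142,.03)).round().astype(int);U,V=proj(S,(x,-.142,.03)).round().astype(int)
    print(x,'side now',e[v,u],'shut',b[v,u],'out',f[v,u],'| scene now',s[V,U],'shut',a[V,U],'out',n[V,U])
for nm,P in dict(unitfront=(.5,-.14,.02),cream0=(.4627,-.352,.01),cream2=(.4865,-.46,.01),loupe=(.629,.078,.015)).items():
    u,v=proj(D,P).astype(int);U,V=proj(S,P).astype(int);q=14
    print(nm,'side',abs(e-b)[v-q:v+q,u-q:u+q].sum(2).mean().round(1),'scene',abs(s-a)[V-q:V+q,U-q:U+q].sum(2).mean().round(1),'scene vs n',abs(s-n)[V-q:V+q,U-q:U+q].sum(2).mean().round(1))
E
```

```text
[0.54925526 0.00346795 0.24640194]
0.44 side now [57 62 62] shut [122 156 157] out [55 58 58] | scene now [51 55 56] shut [127 174 178] out [53 57 57]
0.45 side now [70 74 73] shut [124 157 158] out [54 57 57] | scene now [50 56 55] shut [129 176 179] out [53 57 58]
0.46 side now [82 84 84] shut [123 159 159] out [49 53 53] | scene now [35 41 42] shut [127 174 179] out [36 38 42]
0.47 side now [47 53 54] shut [123 159 158] out [38 43 43] | scene now [100 102 102] shut [129 176 179] out [105 107 107]
0.48 side now [ 81 104 114] shut [124 158 159] out [38 43 44] | scene now [ 68  97 111] shut [57 78 79] out [ 72 102 118]
0.49 side now [ 98 125 137] shut [123 157 158] out [37 43 43] | scene now [114 161 184] shut [56 61 60] out [119 167 190]
0.5 side now [51 57 57] shut [ 82 102 103] out [38 43 42] | scene now [ 70  93 104] shut [56 60 60] out [ 66  89 102]
0.51 side now [51 57 59] shut [61 65 64] out [42 47 47] | scene now [37 44 45] shut [53 58 58] out [27 34 34]
0.52 side now [115 149 164] shut [66 70 69] out [43 47 48] | scene now [44 54 57] shut [54 58 58] out [29 36 38]
0.53 side now [47 54 54] shut [75 78 78] out [45 49 50] | scene now [ 85 121 139] shut [44 48 50] out [ 83 116 135]
unitfront side 150.1 scene 209.0 scene vs n 42.0
cream0 side 3.3 scene 3.7 scene vs n 20.4
cream2 side 3.4 scene 3.9 scene vs n 20.3
loupe side 16.8 scene 17.8 scene vs n 67.5
```

The images show the tray came out again with the pot still in it, so that drop was stick-slip and not the click. I push again, deeper, until I feel the buffer.

Emit:
move_arm([
  {"jaw": 1,"offset": [0.03,-0.02,0],"roll": 0},
  {"jaw": 1,"offset": [0.04,-0.04,0],"roll": 0},
  {"jaw": 1,"offset": [0.04,-0.04,0],"roll": 0},
  {"jaw": 1,"offset": [0.036,-0.04,0.01],"roll": 0},
  {"jaw": 1,"offset": [0,-0.0025,0.04],"roll": 0},
  {"jaw": 1,"offset": [0,0,0.045],"roll": 0},
  {"jaw": 1,"offset": [0,0,0.045],"roll": 0},
  {"jaw": 1,"offset": [0,0,0.04],"roll": 0},
])

```text
t: 44.3
position: [0.4129, -0.1294, 0.0665]
orientation: [0.004, 3.141, -0.0]
wrist_force: [0.5, 0.3, 0.0]
width: 0.0
```

Emit:
move_arm([
  {"jaw": 1,"offset": [0,0,0.02],"roll": 0},
  {"jaw": 1,"offset": [0,0,0.01],"roll": 0},
  {"jaw": 1,"offset": [0,0,0],"roll": 0},
  {"jaw": 1,"offset": [-0.01,0,0],"roll": 0},
  {"jaw": 1,"offset": [-0.01,0,0],"roll": 0},
  {"jaw": 1,"offset": [-0.007,0,0],"roll": 0},
  {"jaw": 1,"offset": [-0.003,0,0],"roll": 0},
  {"jaw": 1,"offset": [-0.003,0,0],"roll": 0},
])

```text
t: 45.1
position: [0.4479, -0.1286, 0.0386]
orientation: [-0.001, -3.141, 0.0]
wrist_force: [-1.7, -0.6, 2.7]
width: -0.0003
```

Emit:
move_arm([
  {"jaw": 1,"offset": [0.018,0,0],"roll": 0},
  {"jaw": 1,"offset": [0,-0.0104,0.001],"roll": 0},
  {"jaw": 1,"offset": [0,0,0],"roll": 0},
  {"jaw": 1,"offset": [-0.004,0,0],"roll": 0},
  {"jaw": 1,"offset": [-0.003,0,0],"roll": 0},
  {"jaw": 1,"offset": [-0.004,0,0],"roll": 0},
  {"jaw": 1,"offset": [-0.006,0,0],"roll": 0},
  {"jaw": 1,"offset": [-0.007,0,0],"roll": 0},
])

```text
t: 45.9
position: [0.4539, -0.139, 0.0374]
orientation: [-0.001, -3.141, 0.0]
wrist_force: [-2.6, -1.3, 1.5]
width: -0.0
```

Emit:
move_arm([
  {"jaw": 1,"offset": [-0.007,0,0],"roll": 0},
  {"jaw": 1,"offset": [-0.008,0,0],"roll": 0},
  {"jaw": 1,"offset": [-0.008,0,0],"roll": 0},
  {"jaw": 1,"offset": [-0.008,0,0],"roll": 0},
  {"jaw": 1,"offset": [-0.007,0,0],"roll": 0},
  {"jaw": 1,"offset": [-0.006,0,0],"roll": 0},
  {"jaw": 1,"offset": [-0.004,0,0],"roll": 0},
  {"jaw": 1,"offset": [-0.002,0,0],"roll": 0},
])

```text
t: 46.7
position: [0.5038, -0.139, 0.0374]
orientation: [-0.001, -3.141, -0.0]
wrist_force: [-5.8, -0.4, 4.1]
width: -0.0001
```

Emit:
move_arm([
  {"jaw": 1,"offset": [-0.002,0,0],"roll": 0},
  {"jaw": 1,"offset": [-0.002,0,0],"roll": 0},
  {"jaw": 1,"offset": [-0.0015,0,0],"roll": 0},
  {"jaw": 1,"offset": [-0.001,0,0],"roll": 0},
  {"jaw": 1,"offset": [-0.001,0,0],"roll": 0},
  {"jaw": 1,"offset": [-0.001,0,0],"roll": 0},
  {"jaw": 1,"offset": [0,0,0],"roll": 0},
  {"jaw": 1,"offset": [0,0,0],"roll": 0},
])

```text
t: 47.5
position: [0.5113, -0.139, 0.0374]
orientation: [-0.001, -3.14, -0.0]
wrist_force: [-7.4, 0.4, 4.6]
width: 0.0005
```

Emit:
move_arm([
  {"jaw": 1,"offset": [-0.0005,0,0],"roll": 0},
  {"jaw": 1,"offset": [-0.0005,0,0],"roll": 0},
  {"jaw": 1,"offset": [-0.0005,0,0],"roll": 0},
  {"jaw": 1,"offset": [0,0,0],"roll": 0},
  {"jaw": 1,"offset": [0,0,0],"roll": 0},
  {"jaw": 1,"offset": [0,0,0],"roll": 0},
  {"jaw": 1,"offset": [0,0,0],"roll": 0},
  {"jaw": 1,"offset": [0,0,0],"roll": 0},
])

```text
t: 48.3
position: [0.5127, -0.139, 0.0374]
orientation: [-0.002, -3.14, -0.0]
wrist_force: [-7.2, 0.5, 4.8]
width: 0.0001
```

Emit:
move_arm([
  {"jaw": 1,"offset": [-0.0005,0,0],"roll": 0},
  {"jaw": 1,"offset": [-0.0005,0,0],"roll": 0},
  {"jaw": 1,"offset": [0,0,0],"roll": 0},
  {"jaw": 1,"offset": [0,0,0],"roll": 0},
  {"jaw": 1,"offset": [0,0,0],"roll": 0},
  {"jaw": 1,"offset": [0,0,0],"roll": 0},
  {"jaw": 1,"offset": [0,0,0],"roll": 0},
  {"jaw": 1,"offset": [0,0,0],"roll": 0},
])

```text
t: 49.1
position: [0.5137, -0.1391, 0.0374]
orientation: [-0.002, -3.14, -0.0]
wrist_force: [-8.1, -0.4, 4.9]
width: 0.0001
```

Emit:
move_arm([
  {"jaw": 1,"offset": [-0.0005,0,0],"roll": 0},
  {"jaw": 1,"offset": [-0.0003,0,0],"roll": 0},
  {"jaw": 1,"offset": [0,0,0],"roll": 0},
  {"jaw": 1,"offset": [0,0,0],"roll": 0},
  {"jaw": 1,"offset": [0,0,0],"roll": 0},
  {"jaw": 1,"offset": [0,0,0],"roll": 0},
  {"jaw": 1,"offset": [0,0,0],"roll": 0},
  {"jaw": 1,"offset": [0,0,0],"roll": 0},
])

```text
t: 49.9
position: [0.5142, -0.1391, 0.0374]
orientation: [-0.002, -3.14, -0.0]
wrist_force: [-9.7, -0.3, 5.8]
width: 0.0001
```

Emit:
move_arm([
  {"jaw": 1,"offset": [-0.0006,0,0],"roll": 0},
  {"jaw": 1,"offset": [0,0,0],"roll": 0},
  {"jaw": 1,"offset": [0,0,0],"roll": 0},
  {"jaw": 1,"offset": [0,0,0],"roll": 0},
  {"jaw": 1,"offset": [0,0,0],"roll": 0},
  {"jaw": 1,"offset": [0,0,0],"roll": 0},
  {"jaw": 1,"offset": [0,0,0],"roll": 0},
  {"jaw": 1,"offset": [0,0,0],"roll": 0},
])

```text
t: 50.7
position: [0.515, -0.139, 0.0374]
orientation: [-0.002, -3.14, -0.0]
wrist_force: [-9.3, 0.1, 4.9]
width: -0.0003
```

Emit:
move_arm([
  {"jaw": 1,"offset": [-0.0005,0,0],"roll": 0},
  {"jaw": 1,"offset": [0,0,0],"roll": 0},
  {"jaw": 1,"offset": [0,0,0],"roll": 0},
  {"jaw": 1,"offset": [0,0,0],"roll": 0},
  {"jaw": 1,"offset": [0,0,0],"roll": 0},
  {"jaw": 1,"offset": [0,0,0],"roll": 0},
  {"jaw": 1,"offset": [0,0,0],"roll": 0},
  {"jaw": 1,"offset": [0,0,0],"roll": 0},
])

```text
t: 51.5
position: [0.5159, -0.139, 0.0374]
orientation: [-0.001, -3.141, -0.0]
wrist_force: [-5.6, 0.3, 3.0]
width: -0.0003
```

Emit:
move_arm([
  {"jaw": 1,"offset": [-0.0005,0,0],"roll": 0},
  {"jaw": 1,"offset": [-0.0003,0,0],"roll": 0},
  {"jaw": 1,"offset": [0,0,0],"roll": 0},
  {"jaw": 1,"offset": [0,0,0],"roll": 0},
  {"jaw": 1,"offset": [0,0,0],"roll": 0},
  {"jaw": 1,"offset": [0,0,0],"roll": 0},
  {"jaw": 1,"offset": [0,0,0],"roll": 0},
  {"jaw": 1,"offset": [0,0,0],"roll": 0},
])

```text
t: 52.3
position: [0.5168, -0.139, 0.0374]
orientation: [-0.001, -3.141, -0.0]
wrist_force: [-5.6, 0.2, 3.5]
width: -0.0
```

Emit:
move_arm([
  {"jaw": 1,"offset": [-0.0005,0,0],"roll": 0},
  {"jaw": 1,"offset": [0,0,0],"roll": 0},
  {"jaw": 1,"offset": [0,0,0],"roll": 0},
  {"jaw": 1,"offset": [0,0,0],"roll": 0},
  {"jaw": 1,"offset": [0,0,0],"roll": 0},
  {"jaw": 1,"offset": [0,0,0],"roll": 0},
  {"jaw": 1,"offset": [0,0,0],"roll": 0},
  {"jaw": 1,"offset": [0,0,0],"roll": 0},
])

```text
t: 53.1
position: [0.5169, -0.1391, 0.0374]
orientation: [-0.002, -3.14, -0.0]
wrist_force: [-6.9, -1.1, 3.3]
width: 0.0
```

Emit:
move_arm([
  {"jaw": 1,"offset": [-0.0005,0,0],"roll": 0},
  {"jaw": 1,"offset": [0,0,0],"roll": 0},
  {"jaw": 1,"offset": [0,0,0],"roll": 0},
  {"jaw": 1,"offset": [0,0,0],"roll": 0},
  {"jaw": 1,"offset": [0,0,0],"roll": 0},
  {"jaw": 1,"offset": [0,0,0],"roll": 0},
  {"jaw": 1,"offset": [0,0,0],"roll": 0},
  {"jaw": 1,"offset": [0,0,0],"roll": 0},
])

```text
t: 53.9
position: [0.5172, -0.139, 0.0374]
orientation: [-0.002, -3.14, -0.0]
wrist_force: [-9.5, -0.7, 5.8]
width: 0.0
```

Emit:
move_arm([
  {"jaw": 1,"offset": [0.002,0,0],"roll": 0},
  {"jaw": 1,"offset": [0.002,0,0],"roll": 0},
  {"jaw": 1,"offset": [0.002,0,0],"roll": 0},
  {"jaw": 1,"offset": [0.002,0,0],"roll": 0},
  {"jaw": 1,"offset": [0.002,0,0],"roll": 0},
  {"jaw": 1,"offset": [0.002,0,0],"roll": 0},
  {"jaw": 1,"offset": [0,0,0],"roll": 0},
  {"jaw": 1,"offset": [0,0,0],"roll": 0},
])

```text
t: 54.7
position: [0.506, -0.139, 0.0374]
orientation: [-0.001, -3.141, -0.0]
wrist_force: [-3.0, -0.2, -0.1]
width: 0.0001
```

Emit:
move_arm([
  {"jaw": 1,"offset": [0.001,0,0],"roll": 0},
  {"jaw": 1,"offset": [0.001,0,0],"roll": 0},
  {"jaw": 1,"offset": [0.001,0,0],"roll": 0},
  {"jaw": 1,"offset": [0.001,0,0],"roll": 0},
  {"jaw": 1,"offset": [0.001,0,0],"roll": 0},
  {"jaw": 1,"offset": [0.001,0,0],"roll": 0},
  {"jaw": 1,"offset": [0,0,0],"roll": 0},
  {"jaw": 1,"offset": [0,0,0],"roll": 0},
])

```text
t: 55.5
position: [0.5002, -0.1391, 0.0375]
orientation: [0.001, 3.141, -0.0]
wrist_force: [-0.8, 0.7, 0.7]
width: -0.0001
```

Emit:
move_arm([
  {"jaw": 1,"offset": [0.005,0,0],"roll": 0},
  {"jaw": 1,"offset": [0.015,0,0],"roll": 0},
  {"jaw": 1,"offset": [0.025,0,0],"roll": 0},
  {"jaw": 1,"offset": [0.03,0,0],"roll": 0},
  {"jaw": 1,"offset": [0.02,0,-0.01],"roll": 0},
  {"jaw": 1,"offset": [0,0,-0.04],"roll": 0},
  {"jaw": 1,"offset": [0,0,-0.04],"roll": 0},
  {"jaw": 1,"offset": [0,0,-0.04],"roll": 0},
])

```text
t: 56.3
position: [0.4044, -0.1389, 0.169]
orientation: [0.002, 3.141, -0.0]
wrist_force: [1.3, -1.0, -0.7]
width: 0.0001
```

```bash
cat > chk.py <<'E'
from h import *
print(r.sense()['t'],r.sense()['position'],r.sense()['wrist_force'].round(1))
D=cam('side')
e=snap('side','w.png').astype(int)[:,:,::-1]
b=cv2.imread('pics/b.png').astype(int);y=cv2.imread('pics/y.png').astype(int)
for x in (.44,.45,.46,.47,.48,.49,.50,.51,.52,.53):
    u,v=proj(D,(x,-.142,.03)).round().astype(int);print(x,'now',e[v,u],'shut',b[v,u],'out',y[v,u])
E
python3 chk.py
```

```text
56.3 [ 0.40440697 -0.1388807   0.16896829] [ 1.3 -1.  -0.7]
0.44 now [124 159 160] shut [122 156 157] out [57 62 62]
0.45 now [125 159 160] shut [124 157 158] out [70 74 73]
0.46 now [126 162 162] shut [123 159 159] out [82 84 84]
0.47 now [126 162 161] shut [123 159 158] out [47 53 54]
0.48 now [124 160 160] shut [124 158 159] out [ 81 104 114]
0.49 now [125 160 161] shut [123 157 158] out [ 98 125 137]
0.5 now [ 82 102 103] shut [ 82 102 103] out [51 57 57]
0.51 now [60 64 64] shut [61 65 64] out [51 57 59]
0.52 now [64 67 66] shut [66 70 69] out [115 149 164]
0.53 now [78 80 80] shut [75 78 78] out [47 54 54]
```

```bash
python3 - <<'E'
from h import *
D=cam('side');e=cv2.imread('pics/w.png').astype(int);b=cv2.imread('pics/b.png').astype(int);q=12
for n,P in dict(cream0=(.4627,-.352,.01),cream2=(.4865,-.46,.01),loupe=(.629,.078,.015)).items():
    u,v=proj(D,P).astype(int);print(n,abs(e-b)[v-q:v+q,u-q:u+q].sum(2).mean().round(1))
print(r.hand_in(), r.sense()['t'])
E
```

```text
cream0 11.1
cream2 11.1
loupe 126.4
the job is handed in; nothing more can be done
the job is handed in; nothing more can be done
```

The brass pot is in the tray's well and the tray is shut and latched. I handed the job in at about 56.5 s, with the arm clear of everything.

- **Key:** I pressed it with about 6 to 6.6 N, and the tray popped out.
- **Pot:** I set the brass pot with the black lid in the well, with about 2 N at touchdown. It caught the well's rim at 4.6 N on the way in. A picture afterwards showed it upright.
- **First push failed:** the force dropped from 11 N to 6 N, so I took that as the click and backed off. The camera pixels then showed the tray out again, with the pot still in it.
- **Second push worked:** the same drop came at the same place. I went on until I felt the rubber buffer (highest reading 9.5 N) and backed off slowly, and the tray stayed behind.

**Last checks:**
- **Tray:** the side-camera pixels along the tray's path match the opening shut picture, and the finger force had fallen to about zero.
- **Cream pots:** they are unchanged to within a small brightness shift.
- **Loupe:** the last comparison did not confirm it (difference 126). The arm or its shadow was probably in that part of the view. With the arm back near its start pose a little earlier, the difference was only 17, and I never went near it.
- **Pot after shutting:** it can't be seen inside the closed unit.

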